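# Fetch the block from behind the cartons and load the drilling jig

## Task

Load the oak block from the plywood stock board into the drilling jig. To get at it, first stand both cartons on the dark side mat and swing the hold-down finger up until it stands upright, without shifting the block; then seat the block flat between the jig's four corner stops. Only after that put the cartons back upright and square, centred on their pads, red label on the red pad and blue label on the blue pad.

Things in the scene. Friction and masses are not known exactly. Their poses are not given: they have to be found in the camera images.
- stock_board: plywood board fixed on the bench, 180 (x) x 275 (y) x 12 mm; x to its back, away from the robot; origin on its underside, 115 mm behind its front edge and 125 mm from its left edge. Pads and cartons are on its front part, the oak block lies along y behind them. The hold-down's pivot is parallel to the board's x through (22, -128, 62) mm in its frame, in a 70 mm high steel bracket
- hold_down (a joint): angle of the steel hold-down finger, rad: 0 = down, its rubber foot just over the right end of the block's top; grows as the tip swings up and outward about its pivot; 1.57 = upright; stop at 1.9. Stiff hinge: stays where it is left, about 1.3 N at the tip moves it
- hold_down_grip (a point): centre of the orange tab at the finger's tip, 16 mm wide along board x, 18 along y; its top is 12 mm above this point. Finger down: 70 mm to the left of (board +y) and 20 mm above the pivot, 42 mm above the block. The 14 mm wide finger runs from beneath it to the pivot. Pinched across the 16 mm, it can be carried round the pivot, turning between the pads. Axes: the board's, turning with the finger
- oak_block_center (a point): centre (half-way up) of the loose oak-coloured wooden block, 50 (x) x 160 (y) x 28 mm, 0.12 kg; the cartons stand about 7 mm in front of it, which leaves no room for a finger
- red_carton_center (a point): centre (half-way up) of the loose brown carton with the red label, 60 (x) x 90 (y) x 50 mm high; on its pad its long side (y) runs along the board's x
- blue_carton_center (a point): centre (half-way up) of the loose brown carton with the blue label, 56 (x) x 85 (y) x 45 mm high; on its pad its long side (y) runs along the board's x
- red_pad: red pad fixed on the stock board, home of the red-label carton, 104 (x) x 84 (y) x 2 mm; origin at the centre of its underside. x along the board's x; the carton's long side goes along the pad's x. Left or right of the blue pad
- blue_pad: blue pad fixed on the stock board, home of the blue-label carton; size and axes as the red pad's
- side_mat: dark rubber mat on the bench, 140 (x) x 260 (y) x 3 mm, fixed, to the left or right of the stock board; origin at the centre of its underside; room for both cartons side by side along y
- jig_seat (a point): centre of the drilling jig's floor, 12 mm above the bench; the block's 160 mm go along this y, its 50 mm along x. Light wooden base, four aluminium corner stops 14 mm high above the floor, 6 mm clear of the block all round; the middle 110 mm of its long sides stay open for fingers. A 26 mm high aluminium bar with brass bushings stands outside the stops at the +y end

How it is judged:
By the outcome, as a careful person would: the job done as asked, in the order asked, and still so for the second after the job is handed in, with the robot touching nothing.
It also fails if it takes over 144 s, if anything falls off the work surface, if the arm or the gripper's body presses on something with over 40 N, if the wrist force passes 120 N, or if a joint passes its speed limit or range.

## Robot

A 6-joint arm with a two-finger parallel gripper is mounted at the origin on the work surface; the furniture and walls round the work are solid. World frame = base frame: x ahead of the robot, y to its left, z up, the work surface at z = 0. Lengths are in m, angles in rad, forces in N, time in s.
With the tool pointing down it reaches from about 0.225 to 0.875 m from the base axis. Payload 3.4 kg.
Tool frame: the origin (TCP) lies at the very end of the fingers, on their centre line; the grasp point (between the pads) lies 19 mm behind it (manip.grasp_offset is the distance from the TCP to the grasp point, in m); x points along the fingers, y is the direction in which the jaws open and shut, and the axes are right-handed (so a half turn about x gives the same grasp; the last joint's range is limited). The gripper opens to 85 mm and grips with 20 to 120 N. Pads are 22 mm wide; open, the fingers measure 114 mm over their backs; the gripper's body (76 mm by 85 mm) begins 54 mm behind the grasp point. The pads swing forward as they close: fully open they stand 13 mm farther back than shut.
Start: joints at [-1.398, 0.276, 1.505, -0, 1.361, -0.121], TCP at [0.167, -0.55, 0.231] pointing down, gripper open.
Joint ranges: [-2.89, 2.89], [-0.75, 2.08], [0.22, 2.7], [-1.18, 4.32], [0.11, 2.71], [-2.7, 2.7]. Speed limits (rad/s): [2.57, 2.57, 3.14, 3.14, 3.14, 3.14].

## Interface

Orientations are given as a unit quaternion [w, x, y, z].
In Python, from rig import manip gives the robot as it stands.
- The arm moves only by the tool step_arm, never from a script. Its argument "increments" is a list of rows, each an object with "grip": the opening, from 0 (shut) to 1 (fully open); "delta_pos": the shift along the world's x, y, z in m, a list of three; "twist": the turn about the world's z in degrees. A call has 1 to 10 rows; each row shifts and turns the commanded pose from where the row before left it; what a row does not reach is not made up. A row lasts 1/12 s, in which the tool goes at most 41.7 mm and 7.16 degrees, less where a joint would pass 70% of its speed; a pose out of reach is approached as far as the arm can. A call with a gripper value outside its range is refused whole. The fingers move at their own pace and stop on an object; "force" is the grip in N (left out, the last holds). Time passes only in rows, so rows that do not move let the fingers close. It gives the time, the measured TCP pose, the force and the opening at its end, in the units of the state.
- manip.get_state(): the state, without advancing time (a new reading comes with each control period).
- manip.get_image(name): name is "scene" or "top" or "wrist"; returns a dict with "img" (400x640x3 uint8, red, green, blue), "fx", "fy", "cx", "cy" (pixels), "rvec" (rotation vector, rad) and "tvec" (3), from world to camera coordinates, as OpenCV has them; the wrist camera has in their place "mount" (4x4, takes a point from camera to tool coordinates, whose origin is the TCP and whose axes are the tool frame's). Camera axes: x right, y down, z forward; pixel columns grow to the right and rows downward; lengths in m; the calibration is good to about 2 mm. A picture is of the moment at which its call begins: read the wrist's pose just before it. There is no depth.
- manip.sign_off(): hands the job in, once; it reports no verdict.
The state is a dict: "clock": time; "qpos": joint angles; "qd": joint speeds; "effort": joint torques, N m; "position": TCP position; "ee_rot": TCP orientation; "contact_force": force on the tool from outside, world axes, zero at the start; "moment": the same for the moment, N m; "width": finger opening in m.
Only numpy, scipy, OpenCV 4.12 (cv2) and the standard library are available. Lean on these libraries where they do the work, as an engineer would, in place of code of your own. Each camera call takes 0.05 s, during which the arm holds its last target. There are 200 camera calls.

## Working session

There is one attempt and no reset: what is moved stays moved. The work goes in short steps, Python scripts to look and compute and a tool call to move; the robot and the scene stay as the last step left them, time stands still between calls to the robot, and variables do not carry over. Pictures are saved under pics/ and viewed, about 12 in all and at most 16, crops included, and the job is handed in when it is done.

Besides the shell and the picture viewer there is one more tool, called after "Emit:" in YAML: its name, and indented under it one key for each argument. step_arm: Moves the arm, as the interface text tells. Its arguments: {"type":"object","properties":{"increments":{"type":"array"},"force":{"type":"number"}},"required":["increments"]}

```bash
mkdir -p pics
cat > h.py <<'E'
import numpy as np, cv2
from rig import manip
def cam(n):
    d=manip.get_image(n); return d
def save(d,f,crop=None,s=1):
    im=d["img"][:,:,::-1]
    if crop: x0,y0,x1,y1=crop; im=im[y0:y1,x0:x1]
    cv2.imwrite("pics/"+f,cv2.resize(im,None,fx=s,fy=s,interpolation=cv2.INTER_CUBIC))
def KRt(d):
    return np.array([[d["fx"],0,d["cx"]],[0,d["fy"],d["cy"]],[0,0,1]]),cv2.Rodrigues(np.array(d["rvec"],float))[0],np.array(d["tvec"],float).ravel()
def back(d,uv,z):
    K,R,t=KRt(d); c=-R.T@t; o=[]
    for u,v in uv:
        r=R.T@np.linalg.solve(K,[u,v,1]); o.append(c+r*(z-c[2])/r[2])
    return np.array(o)
def proj(d,P):
    K,R,t=KRt(d); q=(np.atleast_2d(P)@R.T+t)@K.T; return q[:,:2]/q[:,2:]
E
python3 - <<'E'
from h import *
import pickle
s=manip.get_state(); print(s)
for n in("top","scene"):
    d=cam(n); save(d,n+"0.png",s=1.25); pickle.dump(d,open(n+"0.pkl","wb"))
    K,R,t=KRt(d); print(n,K[0,0],K[0,2],K[1,2],-R.T@t, R.round(3).tolist())
E
```

```text
{'clock': 0.0, 'qpos': array([-1.39799636e+00,  2.76585095e-01,  1.50615211e+00, -1.51819806e-05,
        1.36070388e+00, -1.20993163e-01]), 'qd': array([0.00048024, 0.00185241, 0.00054222, 0.000322  , 0.00203396,
       0.00035864]), 'effort': array([-1.00643727e-03, -4.16778052e+01, -2.45809704e+01, -3.03642601e-04,
        1.12004988e-02, -3.09653785e-06]), 'position': array([ 0.16641094, -0.54982739,  0.2304378 ]), 'ee_rot': array([-0.1028463 , -0.69946867, -0.10415262,  0.69951301]), 'contact_force': array([-0.09108622,  0.84554258, -0.12039586]), 'moment': array([-0.00069169, -0.04019135, -0.00916602]), 'width': 0.08542470188143378}
top 371.1920604810624 316.80594972622004 207.05391889724837 [ 0.37301021 -0.01089198  0.98438403] [[0.021, -1.0, 0.001], [-0.99, -0.021, -0.142], [0.142, 0.002, -0.99]]
scene 413.97237944423233 315.34063584678336 196.55209127544035 [-0.16399441  0.35947302  0.77450142] [[-0.452, -0.892, 0.014], [-0.615, 0.301, -0.729], [0.646, -0.338, -0.685]]
```

View pics/top0.png

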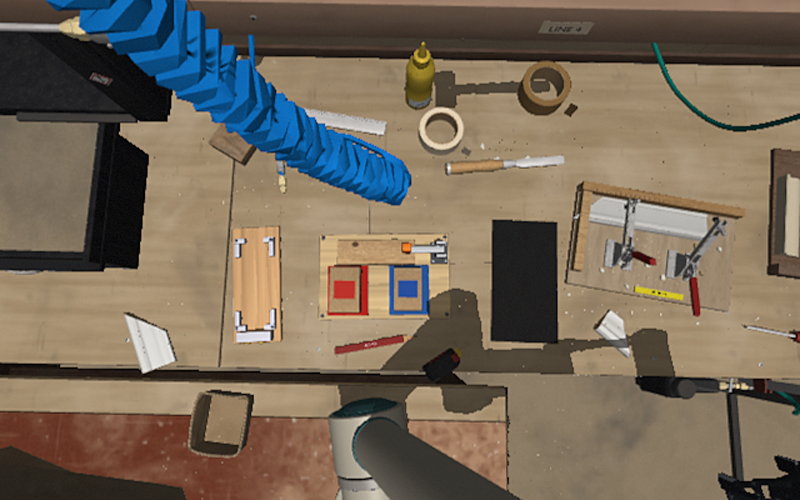

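View pics/scene0.png

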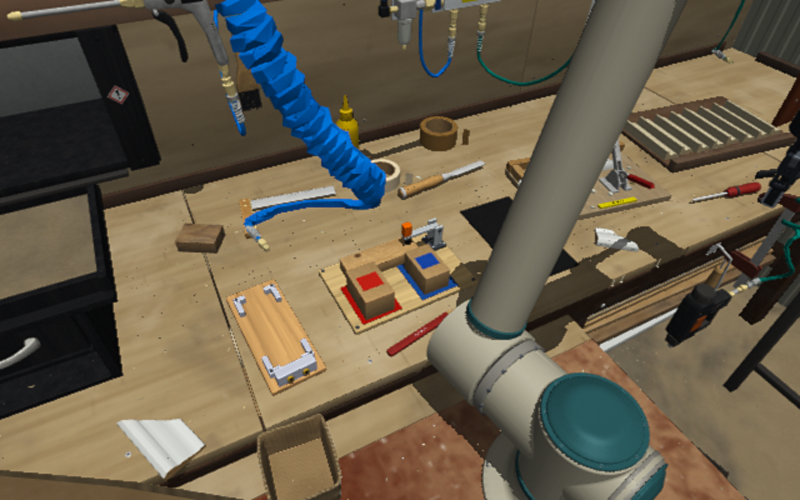

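Run:
```python
from h import *
import pickle
t=pickle.load(open("top0.pkl","rb")); s=pickle.load(open("scene0.pkl","rb"))
a=t["img"][175:280,180:380,::-1]; a=cv2.resize(a,None,fx=4,fy=4,interpolation=cv2.INTER_CUBIC)
cv2.imwrite("pics/topc.png",a)
def tri(pt,ps):
    P=[]
    for d in(t,s):
        K,R,tt=KRt(d); P.append(K@np.c_[R,tt])
    X=cv2.triangulatePoints(P[0],P[1],np.array(pt,float).reshape(2,1),np.array(ps,float).reshape(2,1)); return (X[:3]/X[3]).ravel()
print("hose tip",tri((326,155),(300,160)))
def B(l,z): print(l,back(t,np.array(l)/1.25,z).round(3).tolist())
B([(345,289),(409,289)],.06); B([(319,236),(450,234),(449,318),(320,320)],.012)
B([(492,220),(557,222),(557,342),(491,340)],.003); B([(233,227),(281,226),(282,341),(234,343)],.012)
B([(406,247)],.094)
```

```text
hose tip [ 0.64326925 -0.02160989  0.07096945]
[(345, 289), (409, 289)] [[0.443, 0.091, 0.06], [0.446, -0.036, 0.06]]
[(319, 236), (450, 234), (449, 318), (320, 320)] [[0.558, 0.156, 0.012], [0.569, -0.123, 0.012], [0.391, -0.122, 0.012], [0.381, 0.146, 0.012]]
[(492, 220), (557, 222), (557, 342), (491, 340)] [[0.603, -0.215, 0.003], [0.602, -0.355, 0.003], [0.346, -0.348, 0.003], [0.347, -0.21, 0.003]]
[(233, 227), (281, 226), (282, 341), (234, 343)] [[0.574, 0.341, 0.012], [0.578, 0.238, 0.012], [0.336, 0.223, 0.012], [0.33, 0.322, 0.012]]
[(406, 247)] [[0.525, -0.028, 0.094]]
```

View pics/topc.png

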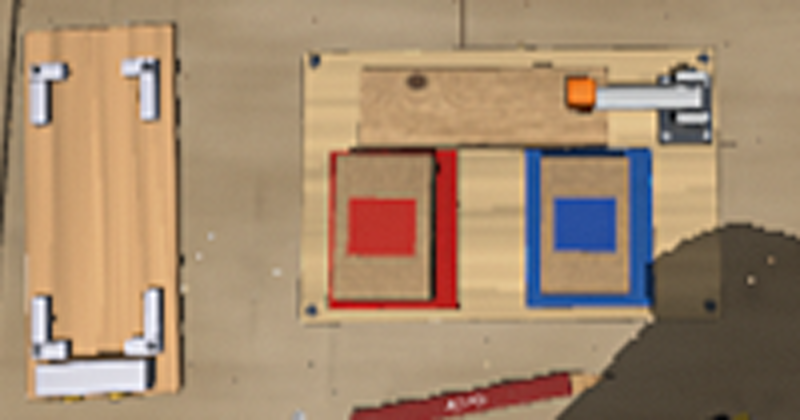

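```bash
cat >> h.py <<'E'
from scipy.optimize import least_squares
def tf(p,L):
    c,s=np.cos(p[2]),np.sin(p[2]); L=np.atleast_2d(L)
    return np.c_[p[0]+c*L[:,0]-s*L[:,1],p[1]+s*L[:,0]+c*L[:,1],L[:,2]]
def fit(d,uv,L,p0=(.45,0,0)):
    r=least_squares(lambda p:(proj(d,tf(p,L))-uv).ravel(),p0,x_scale=[.01,.01,.01])
    return r.x,np.abs(r.fun).max()
def rect(w,h,z): return np.array([[w/2,h/2,z],[w/2,-h/2,z],[-w/2,-h/2,z],[-w/2,h/2,z]])/1000
def show(n,d,uv,L,p0=(.45,0,0)):
    p,e=fit(d,uv,L,p0); print(n,(p[:2]*1000).round(1),"deg",np.degrees(p[2]).round(2),"err px",e.round(2)); return p
def toolyaw(s=None):
    s=s or manip.get_state(); w,x,y,z=s["ee_rot"]
    from scipy.spatial.transform import Rotation as R
    m=R.from_quat([x,y,z,w]).as_matrix(); return m, np.degrees(np.arctan2(m[1,1],m[0,1]))
E
python3 - <<'E'
from h import *
import pickle
t=pickle.load(open("top0.pkl","rb"))
C=lambda l:(np.array(l)+.5)/4-.5+[180,175]
b=show("board",t,C([(303,50),(716,48),(720,318),(302,322)]),np.array([[65,125,12],[65,-150,12],[-115,-150,12],[-115,125,12]])/1000)
show("redc",t,C([(336,152),(434,150),(434,299),(333,301)]),rect(90,60,64))
show("bluec",t,C([(544,156),(629,154),(628,293),(542,294)]),rect(85,56,59))
show("redpad",t,C([(330,152),(458,150),(458,307),(329,308)]),rect(104,84,14))
show("bluepad",t,C([(527,150),(651,150),(652,304),(527,306)]),rect(104,84,14))
show("oak",t,C([(362,69),(607,67),(606,146),(359,145)]),rect(50,160,40))
m=np.array([(492,220),(557,222),(557,342),(491,340)])/1.25
show("mat",t,m,rect(260,140,3))
j=back(t,C([(33,65),(157,60),(158,352),(36,356)]),.026); print(j.round(4).tolist(),j.mean(0))
print("grip exp",tf(b,[[.022,-.058,.082]]),"pivot",tf(b,[[.022,-.128,.062]]))
s=manip.get_state(); m,y=toolyaw(s); print(m.round(3).tolist(),y)
d=cam("wrist"); print(d["mount"],d["fx"],d["cx"],d["cy"])
E
```

```text
board [501.6  28.8] deg 1.63 err px 0.71
redc [443.4  91.7] deg 1.75 err px 0.65
bluec [447.1 -33.4] deg 0.89 err px 0.7
redpad [445.  91.] deg 1.86 err px 0.37
bluepad [448.8 -36.8] deg 1.34 err px 0.68
oak [522.8  33.3] deg 1.19 err px 0.51
mat [ 474.6 -282.1] deg -1.17 err px 1.05
[[0.5466, 0.3301, 0.026], [0.5516, 0.249, 0.026], [0.3622, 0.2374, 0.026], [0.3581, 0.315, 0.026]] [0.4546133  0.28286663 0.026     ]
grip exp [[ 0.52523258 -0.0285626   0.082     ]] pivot [[ 0.5272286  -0.09853414  0.062     ]]
[[-0.0, 0.29, -0.957], [0.002, -0.957, -0.29], [-1.0, -0.002, -0.0]] -73.16754597301508
[[ 4.44268586e-04 -2.70906125e-01  9.62605669e-01 -1.42347193e-01]
 [ 9.99999795e-01  5.64339062e-04 -3.02705039e-04 -9.55610686e-04]
 [-4.61231331e-04  9.62605606e-01  2.70906320e-01 -6.91643942e-02]
 [ 0.00000000e+00  0.00000000e+00  0.00000000e+00  1.00000000e+00]] 282.1681368792266 315.7819718906761 195.3402353225333
```

Emit:
step_arm:
  increments:
    - {"grip": 1,"delta_pos": [0.0132,0.029,0.005],"twist": -1.5}
    - {"grip": 1,"delta_pos": [0.0132,0.029,0.005],"twist": -1.5}
    - {"grip": 1,"delta_pos": [0.0132,0.029,0.005],"twist": -1.5}
    - {"grip": 1,"delta_pos": [0.0132,0.029,0.005],"twist": -1.5}
    - {"grip": 1,"delta_pos": [0.0132,0.029,0.005],"twist": -1.5}
    - {"grip": 1,"delta_pos": [0.0132,0.029,0.005],"twist": -1.5}
    - {"grip": 1,"delta_pos": [0.0132,0.029,0.005],"twist": -1.5}
    - {"grip": 1,"delta_pos": [0.0132,0.029,0.005],"twist": -1.5}
    - {"grip": 1,"delta_pos": [0.0132,0.029,0.005],"twist": -1.5}
    - {"grip": 1,"delta_pos": [0.0132,0.029,0.005],"twist": -1.5}

```text
clock: 0.98
position: [0.2987, -0.2587, 0.2814]
ee_rot: [0.011, 0.707, 0.011, -0.707]
contact_force: [0.9, 0.5, -0.1]
width: 0.0854
```

Emit:
step_arm:
  increments:
    - {"grip": 1,"delta_pos": [0.0132,0.029,0.002]}
    - {"grip": 1,"delta_pos": [0.0132,0.029,0.002]}
    - {"grip": 1,"delta_pos": [0.0132,0.029,0.002]}
    - {"grip": 1,"delta_pos": [0.0132,0.029,0.002]}
    - {"grip": 1,"delta_pos": [0.0132,0.029,0.002]}
    - {"grip": 1,"delta_pos": [0.0132,0.029,0.002]}
    - {"grip": 1,"delta_pos": [0.0132,0.029,0.002]}
    - {"grip": 1,"delta_pos": [0.0132,0.029,0.002]}
    - {"grip": 1,"delta_pos": [0.0132,0.029,0]}
    - {"grip": 1,"delta_pos": [0,0,0]}

```text
schema error: expected keys grip, delta_pos, twist
```

```bash
cat >> h.py <<'E'
def wrist():
    """wrist picture with rvec/tvec filled in"""
    s=manip.get_state(); m,_=toolyaw(s); d=manip.get_image("wrist")
    T=np.eye(4); T[:3,:3]=m; T[:3,3]=s["position"]; W=np.linalg.inv(T@np.array(d["mount"]))
    d["rvec"]=cv2.Rodrigues(W[:3,:3])[0].ravel(); d["tvec"]=W[:3,3]; return d
def st():
    s=manip.get_state(); print("t",round(s["clock"],2),"pos",s["position"].round(4),"yaw",round(toolyaw(s)[1],2),"F",s["contact_force"].round(1),"w",round(s["width"],4),"q",s["qpos"].round(2))
E
python3 - <<'E'
from h import *
import pickle
st(); d=wrist(); pickle.dump(d,open("w1.pkl","wb")); save(d,"w1.png",s=1.25)
E
```

```text
t 0.98 pos [ 0.2987 -0.2587  0.2814] yaw -88.27 F [ 0.9  0.5 -0.1] w 0.0854 q [-0.89 -0.03  1.75  0.    1.43  0.65]
```

View pics/w1.png

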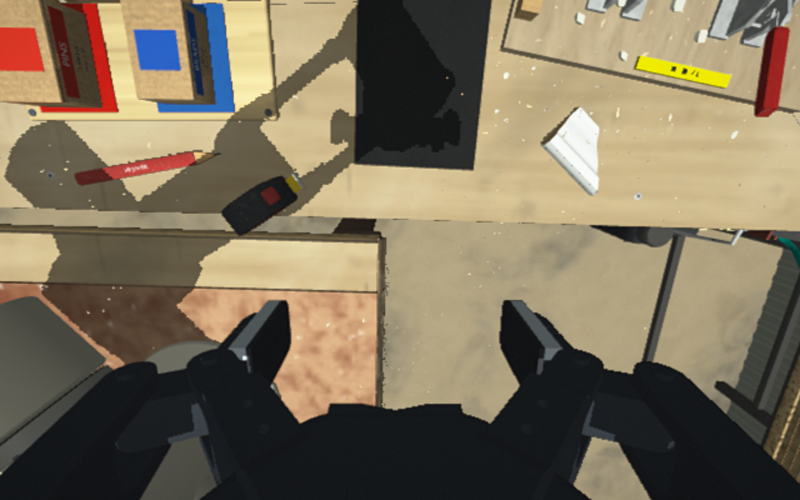

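Emit:
step_arm:
  increments:
    - {"grip": 1,"delta_pos": [0.0076,0.036,0.004],"twist": 0}
    - {"grip": 1,"delta_pos": [0.0076,0.036,0.004],"twist": 0}
    - {"grip": 1,"delta_pos": [0.0076,0.036,0.004],"twist": 0}
    - {"grip": 1,"delta_pos": [0.0076,0.036,0.004],"twist": 0}
    - {"grip": 1,"delta_pos": [0.0076,0.036,0.004],"twist": 0}
    - {"grip": 1,"delta_pos": [0.0076,0.036,0.004],"twist": 0}
    - {"grip": 1,"delta_pos": [0.0076,0.036,0.004],"twist": 0}
    - {"grip": 1,"delta_pos": [0.0076,0.036,0.004],"twist": 0}
    - {"grip": 1,"delta_pos": [0,0,0],"twist": 0}
    - {"grip": 1,"delta_pos": [0,0,0],"twist": 0}

```text
clock: 1.87
position: [0.3593, 0.0293, 0.3133]
ee_rot: [-0.014, -0.707, -0.013, 0.707]
contact_force: [0.0, 0.5, -0.0]
width: 0.0855
```

Run:
```python
from h import *
import pickle
st(); d=wrist(); pickle.dump(d,open("w2.pkl","wb")); save(d,"w2.png",s=1.25)
```

```text
t 1.87 pos [0.3593 0.0293 0.3133] yaw -87.82 F [ 0.   0.5 -0. ] w 0.0855 q [-0.11 -0.1   1.73 -0.    1.51  1.42]
```

View pics/w2.png

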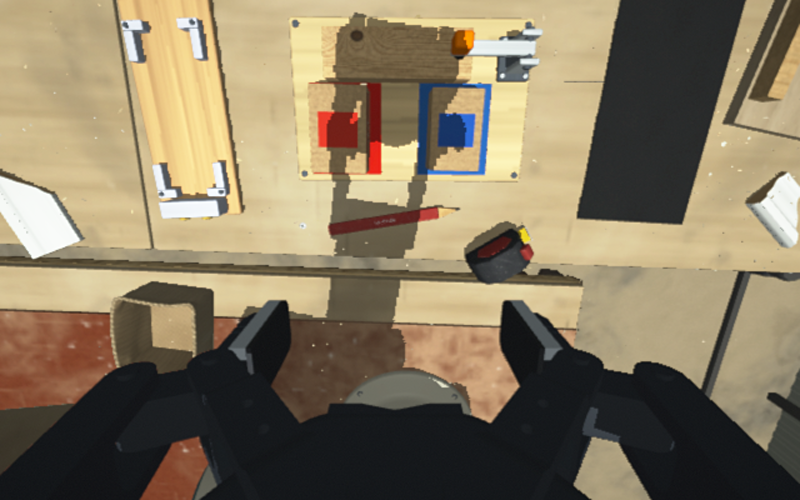

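```bash
cat >> h.py <<'E'
def overlay(d,items,crop,s,f):
    x0,y0,x1,y1=crop; im=cv2.resize(d["img"][y0:y1,x0:x1,::-1],None,fx=s,fy=s,interpolation=cv2.INTER_CUBIC)
    for P in items:
        q=(proj(d,P)-[x0,y0]+.5)*s-.5
        cv2.polylines(im,[np.round(q).astype(int).reshape(-1,1,2)],True,(0,255,0),1,cv2.LINE_AA)
    cv2.imwrite("pics/"+f,im)
P=lambda x,y,a:(x/1000,y/1000,np.radians(a))
E
python3 - <<'E'
from h import *
import pickle
d=pickle.load(open("w2.pkl","rb"))
b=P(501.6,28.8,1.63)
it=[tf(b,np.array([[65,125,12],[65,-150,12],[-115,-150,12],[-115,125,12]])/1000),
tf(P(443.4,91.7,1.75),rect(90,60,64)),tf(P(447.1,-33.4,.9),rect(85,56,59)),tf(P(522.8,33.3,1.2),rect(50,160,40)),
tf(P(445,91,1.86),rect(104,84,14)),tf(P(448.8,-36.8,1.34),rect(104,84,14)),
tf(b,np.array([[30,-49,94],[30,-67,94],[14,-67,94],[14,-49,94]])/1000)]
overlay(d,it,(225,5,440,150),3.7,"ov1.png")
E
```

```text
(no output)
```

View pics/ov1.png

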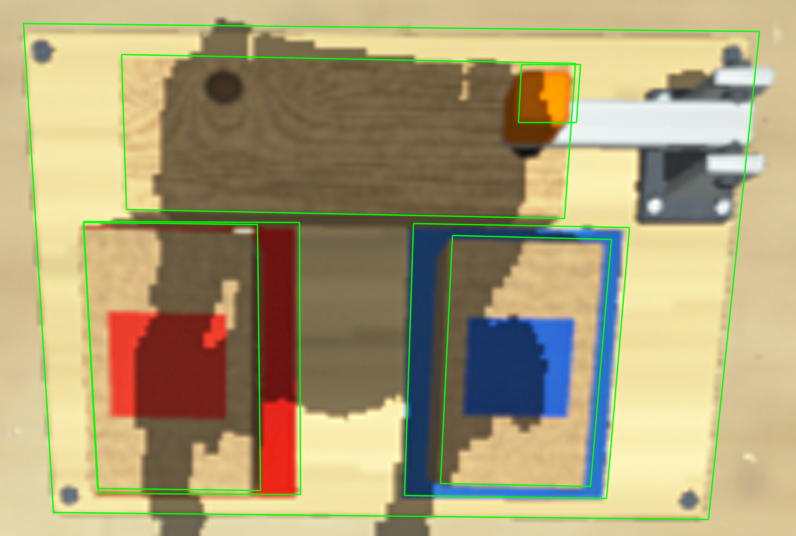

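Emit:
step_arm:
  increments:
    - {"grip": 1,"delta_pos": [0.0146,-0.0103,-0.0305],"twist": -0.5}
    - {"grip": 1,"delta_pos": [0.0146,-0.0103,-0.0305],"twist": 0}
    - {"grip": 1,"delta_pos": [0.0146,-0.0103,-0.0305],"twist": 0}
    - {"grip": 1,"delta_pos": [0.0146,-0.0103,-0.0305],"twist": 0}
    - {"grip": 1,"delta_pos": [0.0146,-0.0103,-0.0305],"twist": 0}
    - {"grip": 1,"delta_pos": [0.0146,-0.0103,-0.0305],"twist": 0}
    - {"grip": 1,"delta_pos": [0,0,0],"twist": 0}
    - {"grip": 1,"delta_pos": [0,0,0],"twist": 0}

```text
clock: 2.58
position: [0.4455, -0.0361, 0.1286]
ee_rot: [-0.006, -0.705, -0.007, 0.709]
contact_force: [-1.0, -0.9, 0.4]
width: 0.0853
```

Emit:
step_arm:
  increments:
    - {"grip": 1,"delta_pos": [0,0,-0.027],"twist": 0}
    - {"grip": 1,"delta_pos": [0,0,-0.027],"twist": 0}
    - {"grip": 1,"delta_pos": [0,0,-0.027],"twist": 0}
    - {"grip": 1,"delta_pos": [0,0,-0.02],"twist": 0}
    - {"grip": 1,"delta_pos": [0,0,0],"twist": 0}
    - {"grip": 1,"delta_pos": [0,0,0],"twist": 0}

```text
clock: 3.08
position: [0.4467, -0.0347, 0.0303]
ee_rot: [-0.008, -0.707, -0.008, 0.707]
contact_force: [0.1, -0.5, 0.1]
width: 0.0851
```

Emit:
step_arm:
  increments:
    - {"grip": 0.5,"delta_pos": [0,0,0],"twist": 0}
    - {"grip": 0.4,"delta_pos": [0,0,0],"twist": 0}
    - {"grip": 0.4,"delta_pos": [0,0,0],"twist": 0}
    - {"grip": 0.4,"delta_pos": [0,0,0],"twist": 0}
    - {"grip": 0.4,"delta_pos": [0,0,0],"twist": 0}
    - {"grip": 0.4,"delta_pos": [0,0,0],"twist": 0}
  force: 35

```text
clock: 3.58
position: [0.4483, -0.0345, 0.0312]
ee_rot: [0.009, 0.708, 0.008, -0.706]
contact_force: [-0.9, -0.5, 6.6]
width: 0.0547
```

Emit:
step_arm:
  increments:
    - {"grip": 0.4,"delta_pos": [0,0,0.02],"twist": 0}
    - {"grip": 0.4,"delta_pos": [0,0,0.033],"twist": 0}
    - {"grip": 0.4,"delta_pos": [0,0,0.033],"twist": 0}
    - {"grip": 0.4,"delta_pos": [0,0,0.034],"twist": 0}
    - {"grip": 0.4,"delta_pos": [0.011,-0.031,0],"twist": 0}
    - {"grip": 0.4,"delta_pos": [0.011,-0.031,0],"twist": 0}
    - {"grip": 0.4,"delta_pos": [0.011,-0.031,0],"twist": 0}
    - {"grip": 0.4,"delta_pos": [0.011,-0.031,0],"twist": 0}
    - {"grip": 0.4,"delta_pos": [0.011,-0.031,0],"twist": 0}
    - {"grip": 0.4,"delta_pos": [0.011,-0.031,0],"twist": 0}

```text
clock: 4.42
position: [0.5132, -0.2217, 0.1504]
ee_rot: [0.008, 0.707, 0.008, -0.707]
contact_force: [1.2, -0.3, -1.8]
width: 0.0545
```

Emit:
step_arm:
  increments:
    - {"grip": 0.4,"delta_pos": [0.011,-0.031,0],"twist": 0}
    - {"grip": 0.4,"delta_pos": [0.011,-0.031,0],"twist": 0}
    - {"grip": 0.4,"delta_pos": [0,0,-0.03],"twist": 0}
    - {"grip": 0.4,"delta_pos": [0,0,-0.03],"twist": 0}
    - {"grip": 0.4,"delta_pos": [0,0,-0.03],"twist": 0}
    - {"grip": 0.4,"delta_pos": [0,0,-0.02],"twist": 0}
    - {"grip": 0.4,"delta_pos": [0,0,-0.01],"twist": 0}
    - {"grip": 0.4,"delta_pos": [0,0,0],"twist": 0}
    - {"grip": 0.4,"delta_pos": [0,0,0],"twist": 0}

```text
clock: 5.17
position: [0.5354, -0.2824, 0.03]
ee_rot: [0.008, 0.707, 0.008, -0.707]
contact_force: [-0.2, 0.3, -0.2]
width: 0.0546
```

Emit:
step_arm:
  increments:
    - {"grip": 0.4,"delta_pos": [0,0,-0.006],"twist": 0}
    - {"grip": 0.4,"delta_pos": [0,0,-0.003],"twist": 0}
    - {"grip": 0.4,"delta_pos": [0,0,0],"twist": 0}
    - {"grip": 0.4,"delta_pos": [0,0,0],"twist": 0}

```text
clock: 5.5
position: [0.5352, -0.2823, 0.021]
ee_rot: [0.008, 0.707, 0.008, -0.707]
contact_force: [-0.1, 0.0, -1.7]
width: 0.0542
```

Emit:
step_arm:
  increments:
    - {"grip": 0.4,"delta_pos": [0,0,-0.0015],"twist": 0}
    - {"grip": 0.4,"delta_pos": [0,0,0],"twist": 0}
    - {"grip": 0.4,"delta_pos": [0,0,0],"twist": 0}

```text
clock: 5.75
position: [0.5353, -0.2825, 0.0203]
ee_rot: [0.009, 0.708, 0.008, -0.707]
contact_force: [-1.9, 0.7, 5.9]
width: 0.0547
```

Emit:
step_arm:
  increments:
    - {"grip": 0.7,"delta_pos": [0,0,0],"twist": 0}
    - {"grip": 1,"delta_pos": [0,0,0],"twist": 0}
    - {"grip": 1,"delta_pos": [0,0,0],"twist": 0}
    - {"grip": 1,"delta_pos": [0,0,0.02],"twist": 0}
    - {"grip": 1,"delta_pos": [0,0,0.035],"twist": 0}
    - {"grip": 1,"delta_pos": [0,0,0.035],"twist": 0}
    - {"grip": 1,"delta_pos": [0,0,0.02],"twist": 0}
    - {"grip": 1,"delta_pos": [-0.009,0.037,0],"twist": 0}
    - {"grip": 1,"delta_pos": [-0.009,0.037,0],"twist": 0}
    - {"grip": 1,"delta_pos": [-0.009,0.037,0],"twist": 0}

```text
clock: 6.58
position: [0.5077, -0.1706, 0.1292]
ee_rot: [0.008, 0.707, 0.007, -0.707]
contact_force: [0.7, 0.5, -0.7]
width: 0.0858
```

Emit:
step_arm:
  increments:
    - {"grip": 1,"delta_pos": [-0.009,0.037,0],"twist": 0}
    - {"grip": 1,"delta_pos": [-0.009,0.037,0],"twist": 0}
    - {"grip": 1,"delta_pos": [-0.009,0.037,0],"twist": 0}
    - {"grip": 1,"delta_pos": [-0.009,0.037,0],"twist": 0}
    - {"grip": 1,"delta_pos": [-0.009,0.037,0],"twist": 0}
    - {"grip": 1,"delta_pos": [-0.009,0.037,0],"twist": 0}
    - {"grip": 1,"delta_pos": [-0.0105,0.0415,0],"twist": 0}
    - {"grip": 1,"delta_pos": [0,0,0],"twist": 0}
    - {"grip": 1,"delta_pos": [0,0,0],"twist": 0}

```text
clock: 7.33
position: [0.4429, 0.0931, 0.1289]
ee_rot: [0.01, 0.707, 0.01, -0.707]
contact_force: [0.4, -0.8, -0.2]
width: 0.0853
```

Run:
```python
from h import *
import pickle
st(); d=cam("top"); pickle.dump(d,open("t2.pkl","wb"))
save(d,"t2.png",(370,160,470,290),4.5)
```

```text
t 7.33 pos [0.4429 0.0931 0.1289] yaw -88.38 F [ 0.4 -0.8 -0.2] w 0.0853 q [ 0.05  0.18  1.91 -0.    1.05  1.6 ]
```

View pics/t2.png

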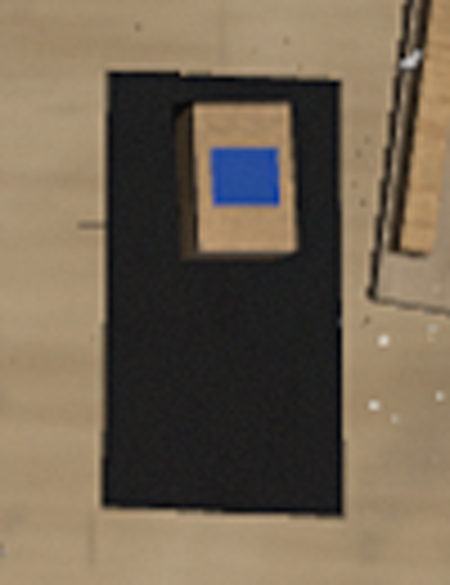

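Emit:
step_arm:
  increments:
    - {"grip": 1,"delta_pos": [0,0,-0.027],"twist": 0}
    - {"grip": 1,"delta_pos": [0,0,-0.027],"twist": 0}
    - {"grip": 1,"delta_pos": [0,0,-0.027],"twist": 0}
    - {"grip": 1,"delta_pos": [0,0,-0.017],"twist": 0}
    - {"grip": 1,"delta_pos": [0,0,0],"twist": 0}
    - {"grip": 0.5,"delta_pos": [0,0,0],"twist": 0}
    - {"grip": 0.4,"delta_pos": [0,0,0],"twist": 0}
    - {"grip": 0.4,"delta_pos": [0,0,0],"twist": 0}
    - {"grip": 0.4,"delta_pos": [0,0,0],"twist": 0}
    - {"grip": 0.4,"delta_pos": [0,0,0],"twist": 0}

```text
clock: 8.22
position: [0.4449, 0.0909, 0.032]
ee_rot: [0.008, 0.708, 0.008, -0.706]
contact_force: [0.7, -1.5, 4.2]
width: 0.0595
```

Emit:
step_arm:
  increments:
    - {"grip": 0.4,"delta_pos": [0,0,0.02],"twist": 0}
    - {"grip": 0.4,"delta_pos": [0,0,0.035],"twist": 0}
    - {"grip": 0.4,"delta_pos": [0,0,0.035],"twist": 0}
    - {"grip": 0.4,"delta_pos": [0,0,0.035],"twist": 0}
    - {"grip": 0.4,"delta_pos": [-0.003,-0.036,0],"twist": 0}
    - {"grip": 0.4,"delta_pos": [-0.003,-0.036,0],"twist": 0}
    - {"grip": 0.4,"delta_pos": [-0.003,-0.036,0],"twist": 0}
    - {"grip": 0.4,"delta_pos": [-0.003,-0.036,0],"twist": 0}
    - {"grip": 0.4,"delta_pos": [-0.003,-0.036,0],"twist": 0}
    - {"grip": 0.4,"delta_pos": [-0.003,-0.036,0],"twist": 0}

```text
clock: 9.05
position: [0.4251, -0.1262, 0.1564]
ee_rot: [0.009, 0.707, 0.008, -0.707]
contact_force: [1.2, -0.0, -0.9]
width: 0.0598
```

Emit:
step_arm:
  increments:
    - {"grip": 0.4,"delta_pos": [-0.003,-0.036,0],"twist": 0}
    - {"grip": 0.4,"delta_pos": [-0.003,-0.036,0],"twist": 0}
    - {"grip": 0.4,"delta_pos": [-0.003,-0.036,0],"twist": 0}
    - {"grip": 0.4,"delta_pos": [-0.003,-0.036,0],"twist": 0}
    - {"grip": 0.4,"delta_pos": [0,-0.015,0],"twist": 0}
    - {"grip": 0.4,"delta_pos": [0,0,-0.035],"twist": 0}
    - {"grip": 0.4,"delta_pos": [0,0,-0.035],"twist": 0}
    - {"grip": 0.4,"delta_pos": [0,0,-0.035],"twist": 0}
    - {"grip": 0.4,"delta_pos": [0,0,-0.018],"twist": 0}
    - {"grip": 0.4,"delta_pos": [0,0,0],"twist": 0}

```text
clock: 9.88
position: [0.4109, -0.2809, 0.0293]
ee_rot: [-0.006, -0.705, -0.011, 0.709]
contact_force: [-0.7, -0.8, -0.7]
width: 0.0595
```

Emit:
step_arm:
  increments:
    - {"grip": 0.4,"delta_pos": [0,0,-0.006],"twist": 0}
    - {"grip": 0.4,"delta_pos": [0,0,-0.0025],"twist": 0}
    - {"grip": 0.4,"delta_pos": [0,0,0],"twist": 0}
    - {"grip": 0.4,"delta_pos": [0,0,0],"twist": 0}

```text
clock: 10.22
position: [0.4146, -0.2844, 0.0256]
ee_rot: [0.009, 0.708, 0.008, -0.706]
contact_force: [-0.6, 0.4, -0.8]
width: 0.0593
```

Emit:
step_arm:
  increments:
    - {"grip": 0.4,"delta_pos": [0,0,-0.003],"twist": 0}
    - {"grip": 0.4,"delta_pos": [0,0,-0.001],"twist": 0}
    - {"grip": 0.4,"delta_pos": [0,0,0],"twist": 0}
    - {"grip": 0.4,"delta_pos": [0,0,0],"twist": 0}

```text
clock: 10.55
position: [0.4141, -0.2842, 0.0211]
ee_rot: [0.009, 0.707, 0.008, -0.707]
contact_force: [-0.7, 0.3, 4.4]
width: 0.0593
```

Emit:
step_arm:
  increments:
    - {"grip": 0.7,"delta_pos": [0,0,0],"twist": 0}
    - {"grip": 1,"delta_pos": [0,0,0],"twist": 0}
    - {"grip": 1,"delta_pos": [0,0,0],"twist": 0}
    - {"grip": 1,"delta_pos": [0,0,0.02],"twist": 0}
    - {"grip": 1,"delta_pos": [0,0,0.035],"twist": 0}
    - {"grip": 1,"delta_pos": [0,0,0.035],"twist": 0}
    - {"grip": 1,"delta_pos": [0,0,0.04],"twist": 0}
    - {"grip": 1,"delta_pos": [0,0,0.025],"twist": 0}
    - {"grip": 1,"delta_pos": [0,0,0],"twist": 6}
    - {"grip": 1,"delta_pos": [0,0,0],"twist": 6}

```text
clock: 11.38
position: [0.4146, -0.2846, 0.1774]
ee_rot: [0.085, 0.703, 0.083, -0.701]
contact_force: [-0.4, -0.2, -0.5]
width: 0.0854
```

Emit:
step_arm:
  increments:
    - {"grip": 0.5,"delta_pos": [0.009,0.0234,0],"twist": 6.5}
    - {"grip": 0.5,"delta_pos": [0.009,0.0234,0],"twist": 6.5}
    - {"grip": 0.5,"delta_pos": [0.009,0.0234,0],"twist": 6.5}
    - {"grip": 0.5,"delta_pos": [0.009,0.0234,0],"twist": 6.5}
    - {"grip": 0.5,"delta_pos": [0.009,0.0234,0],"twist": 6.5}
    - {"grip": 0.5,"delta_pos": [0.009,0.0234,0],"twist": 6.5}
    - {"grip": 0.5,"delta_pos": [0.009,0.0234,0],"twist": 6.5}
    - {"grip": 0.5,"delta_pos": [0.009,0.0234,0],"twist": 6.5}
    - {"grip": 0.5,"delta_pos": [0.009,0.0234,0],"twist": 6.5}
    - {"grip": 0.5,"delta_pos": [0.009,0.0234,0],"twist": 6.5}

```text
clock: 12.22
position: [0.5037, -0.0485, 0.1749]
ee_rot: [-0.448, -0.547, -0.448, 0.547]
contact_force: [-0.2, 0.4, 0.5]
width: 0.0425
```

Emit:
step_arm:
  increments:
    - {"grip": 0.5,"delta_pos": [0.0205,0.023,0],"twist": 6.5}
    - {"grip": 0.5,"delta_pos": [0,0,0],"twist": 6.5}
    - {"grip": 0.5,"delta_pos": [0,0,0],"twist": 0}
    - {"grip": 0.5,"delta_pos": [0,0,0],"twist": 0}

```text
clock: 12.55
position: [0.5237, -0.0266, 0.1748]
ee_rot: [0.505, 0.494, 0.506, -0.495]
contact_force: [1.2, 0.5, -0.6]
width: 0.0425
```

Run:
```python
from h import *
import pickle
st(); d=wrist(); pickle.dump(d,open("w3.pkl","wb"))
e=cam("top"); pickle.dump(e,open("t3.pkl","wb"))
a=cv2.resize(d["img"],(640,400)); b=cv2.resize(e["img"][175:285,180:470],(640,243),interpolation=cv2.INTER_CUBIC)
cv2.imwrite("pics/m3.png",np.vstack([a[:350],b])[:,:,::-1])
```

```text
t 12.55 pos [ 0.5237 -0.0266  0.1748] yaw 1.22 F [ 1.2  0.5 -0.6] w 0.0425 q [-0.18  0.24  1.7  -0.    1.2  -0.2 ]
```

View pics/m3.png

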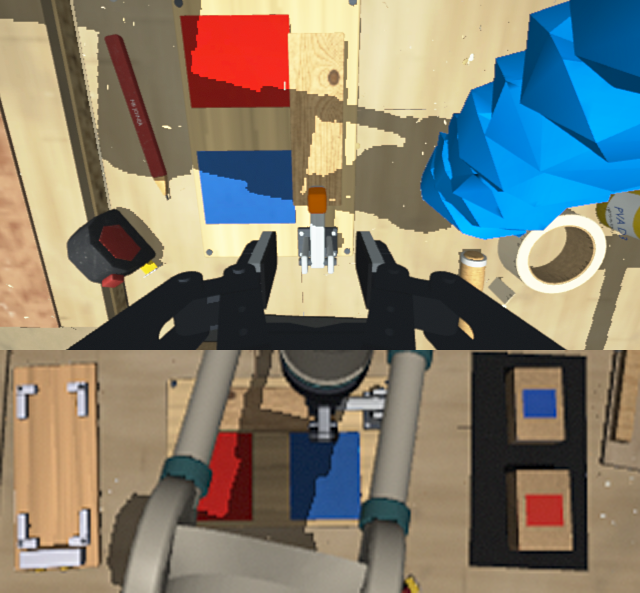

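Run:
```python
from h import *
import pickle
d=pickle.load(open("w3.pkl","rb"))
h=cv2.cvtColor(d["img"],cv2.COLOR_RGB2HSV); m=cv2.inRange(h,(5,150,60),(20,255,255)); m[:180]=0;m[225:]=0;m[:,:300]=0;m[:,335:]=0
ys,xs=np.nonzero(m); print(xs.min(),xs.max(),ys.min(),ys.max(),len(xs))
b=P(501.6,28.8,1.63)
for z in(94,70): print(z,proj(d,tf(b,np.array([[30,-49,z],[30,-67,z],[14,-67,z],[14,-49,z]])/1000)).round(1).tolist())
print(back(d,[(xs.min(),205),(xs.max()+1,205)],.094))
im=cv2.resize(d["img"][170:280,270:360,::-1],None,fx=5,fy=5,interpolation=cv2.INTER_CUBIC); cv2.imwrite("pics/tab.png",im)
```

```text
307 326 187 212 476
94 [[327.1, 195.2], [327.0, 215.9], [307.9, 216.0], [307.6, 195.3]]
70 [[326.1, 188.0], [326.1, 207.0], [308.7, 207.1], [308.4, 188.1]]
[[ 0.51657556 -0.02813313  0.094     ]
 [ 0.53315624 -0.02776239  0.094     ]]
```

View pics/tab.png

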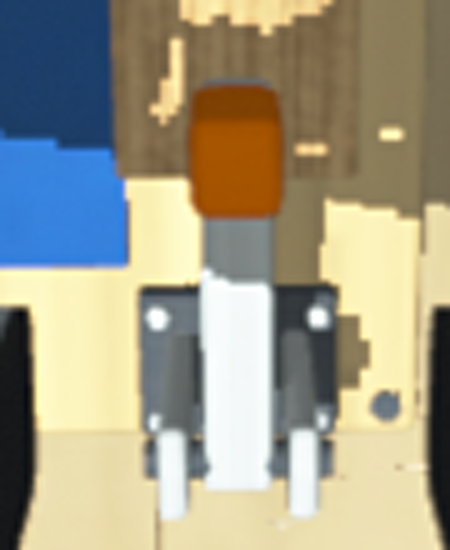

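Emit:
step_arm:
  increments:
    - {"grip": 0.5,"delta_pos": [0.001,0,-0.03],"twist": 0.4}
    - {"grip": 0.5,"delta_pos": [0,0,-0.03],"twist": 0}
    - {"grip": 0.5,"delta_pos": [0,0,-0.03],"twist": 0}
    - {"grip": 0.5,"delta_pos": [0,0,-0.02],"twist": 0}
    - {"grip": 0.5,"delta_pos": [0,0,0],"twist": 0}
    - {"grip": 0.2,"delta_pos": [0,0,0],"twist": 0}
    - {"grip": 0.1,"delta_pos": [0,0,0],"twist": 0}
    - {"grip": 0,"delta_pos": [0,0,0],"twist": 0}
    - {"grip": 0,"delta_pos": [0,0,0],"twist": 0}
    - {"grip": 0,"delta_pos": [0,0,0],"twist": 0}
  force: 25

```text
clock: 13.48
position: [0.5245, -0.0275, 0.0666]
ee_rot: [0.508, 0.492, 0.507, -0.493]
contact_force: [-5.4, -2.5, 3.9]
width: 0.0156
```

Emit:
step_arm:
  increments:
    - {"grip": 0,"delta_pos": [0.0001,-0.0049,0.0118],"twist": 0}
    - {"grip": 0,"delta_pos": [0.0002,-0.0069,0.0108],"twist": 0}
    - {"grip": 0,"delta_pos": [0.0003,-0.0086,0.0094],"twist": 0}
    - {"grip": 0,"delta_pos": [0.0003,-0.0101,0.0078],"twist": 0}
    - {"grip": 0,"delta_pos": [0.0003,-0.0113,0.0059],"twist": 0}

```text
clock: 13.9
position: [0.5256, -0.0675, 0.112]
ee_rot: [0.506, 0.493, 0.508, -0.492]
contact_force: [-3.2, 3.9, -2.6]
width: 0.0155
```

Emit:
step_arm:
  increments:
    - {"grip": 0,"delta_pos": [0.0003,-0.0122,0.0039],"twist": 0}
    - {"grip": 0,"delta_pos": [0.0004,-0.0127,0.0017],"twist": 0}
    - {"grip": 0,"delta_pos": [0.0004,-0.0128,-0.0005],"twist": 0}
    - {"grip": 0,"delta_pos": [0.0004,-0.0125,-0.0028],"twist": 0}
    - {"grip": 0,"delta_pos": [0,0,0],"twist": 0}
    - {"grip": 0,"delta_pos": [0,0,0],"twist": 0}

```text
clock: 14.4
position: [0.5273, -0.1208, 0.115]
ee_rot: [0.508, 0.492, 0.507, -0.493]
contact_force: [-5.6, -0.7, 3.3]
width: 0.0155
```

Run:
```python
from h import *
st(); d=cam("scene"); save(d,"s4.png",(200,130,420,290),3.5)
```

```text
t 14.4 pos [ 0.5273 -0.1208  0.115 ] yaw 1.69 F [-5.6 -0.7  3.3] w 0.0155 q [-0.35  0.32  1.76 -0.    1.07 -0.38]
```

View pics/s4.png

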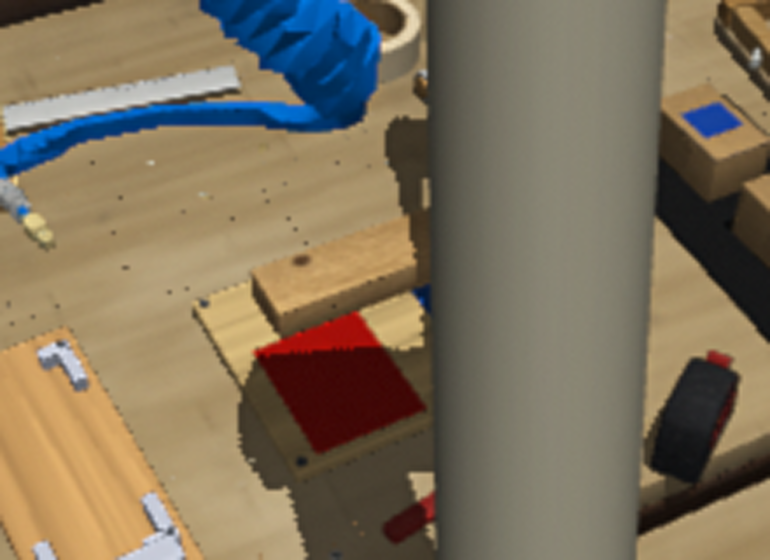

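Emit:
step_arm:
  increments:
    - {"grip": 0.3,"delta_pos": [0,0,0],"twist": 0}
    - {"grip": 0.5,"delta_pos": [0,0,0],"twist": 0}
    - {"grip": 0.5,"delta_pos": [0,0,0],"twist": 0}
    - {"grip": 0.5,"delta_pos": [0,0,0.03],"twist": 0}
    - {"grip": 0.6,"delta_pos": [0,0,0.03],"twist": 0}
    - {"grip": 1,"delta_pos": [0,0,0.035],"twist": 0}
    - {"grip": 1,"delta_pos": [-0.001,0.038,0],"twist": 0}
    - {"grip": 1,"delta_pos": [-0.001,0.038,0],"twist": 0}
    - {"grip": 1,"delta_pos": [-0.001,0.039,0],"twist": 0}
    - {"grip": 1,"delta_pos": [-0.001,0.039,0],"twist": 0}

```text
clock: 15.28
position: [0.5246, 0.0364, 0.2092]
ee_rot: [0.508, 0.493, 0.506, -0.492]
contact_force: [0.2, -1.0, -0.2]
width: 0.0854
```

Emit:
step_arm:
  increments:
    - {"grip": 1,"delta_pos": [0,0,0],"twist": 0}
    - {"grip": 1,"delta_pos": [0,0,0],"twist": 0}

```text
clock: 15.45
position: [0.5243, 0.037, 0.2089]
ee_rot: [0.509, 0.492, 0.508, -0.491]
contact_force: [0.1, -0.1, 0.9]
width: 0.0848
```

Run:
```python
from h import *
import pickle
st(); d=wrist(); pickle.dump(d,open("w5.pkl","wb"))
b=P(501.6,28.8,1.63)
up=lambda y,z,x:tf(b,[[x,-.128-z,.062+y]])[0]
it=[tf(P(522.8,33.3,1.2),rect(50,160,40)),tf(b,np.array([[30,-148+12-12,141],[30,-148-12,141],[14,-148-12,141],[14,-148+12,141]])/1000+[0,0,0])]
overlay(d,it,(190,0,450,250),2.4,"w5.png")
```

```text
t 15.45 pos [0.5243 0.037  0.2089] yaw 1.98 F [ 0.1 -0.1  0.9] w 0.0848 q [-0.06  0.21  1.65 -0.    1.28 -0.1 ]
```

View pics/w5.png

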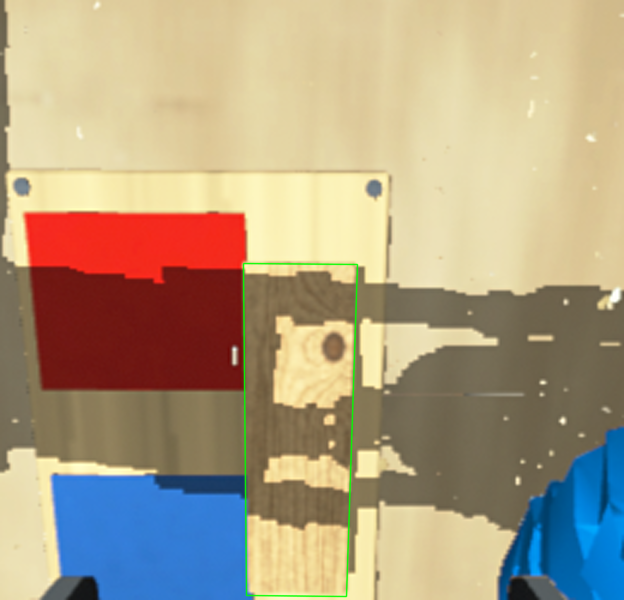

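Emit:
step_arm:
  increments:
    - {"grip": 1,"delta_pos": [-0.002,-0.004,-0.035],"twist": -0.4}
    - {"grip": 1,"delta_pos": [0,0,-0.035],"twist": 0}
    - {"grip": 1,"delta_pos": [0,0,-0.035],"twist": 0}
    - {"grip": 1,"delta_pos": [0,0,-0.035],"twist": 0}
    - {"grip": 1,"delta_pos": [0,0,-0.03],"twist": 0}
    - {"grip": 1,"delta_pos": [0,0,-0.015],"twist": 0}
    - {"grip": 1,"delta_pos": [0,0,-0.006],"twist": 0}
    - {"grip": 1,"delta_pos": [0,0,0],"twist": 0}
    - {"grip": 1,"delta_pos": [0,0,0],"twist": 0}
  force: 40

```text
clock: 16.25
position: [0.523, 0.0301, 0.0179]
ee_rot: [0.506, 0.495, 0.505, -0.494]
contact_force: [0.5, -0.2, 0.7]
width: 0.0853
```

Emit:
step_arm:
  increments:
    - {"grip": 0.7,"delta_pos": [0,0,0],"twist": 0}
    - {"grip": 0.5,"delta_pos": [0,0,0],"twist": 0}
    - {"grip": 0.4,"delta_pos": [0,0,0],"twist": 0}
    - {"grip": 0.4,"delta_pos": [0,0,0],"twist": 0}
    - {"grip": 0.4,"delta_pos": [0,0,0],"twist": 0}
    - {"grip": 0.4,"delta_pos": [0,0,0],"twist": 0}

```text
clock: 16.75
position: [0.5229, 0.0311, 0.0187]
ee_rot: [0.507, 0.495, 0.505, -0.493]
contact_force: [-0.4, -0.7, 6.0]
width: 0.0491
```

Emit:
step_arm:
  increments:
    - {"grip": 0.4,"delta_pos": [0,0,0.015],"twist": 0}
    - {"grip": 0.4,"delta_pos": [0,0,0.03],"twist": 0}
    - {"grip": 0.4,"delta_pos": [0,0,0.03],"twist": 0}
    - {"grip": 0.4,"delta_pos": [0,0,0.035],"twist": 0}
    - {"grip": 0.4,"delta_pos": [-0.0052,0.0194,0],"twist": 7.1}
    - {"grip": 0.4,"delta_pos": [-0.0052,0.0194,0],"twist": 7.1}
    - {"grip": 0.4,"delta_pos": [-0.0052,0.0194,0],"twist": 7.1}
    - {"grip": 0.4,"delta_pos": [-0.0052,0.0194,0],"twist": 7.1}
    - {"grip": 0.4,"delta_pos": [-0.0052,0.0194,0],"twist": 7.1}
    - {"grip": 0.4,"delta_pos": [-0.0052,0.0194,0],"twist": 7.1}

```text
clock: 17.58
position: [0.4899, 0.1485, 0.1275]
ee_rot: [0.652, 0.275, 0.652, -0.275]
contact_force: [0.3, 0.9, -1.6]
width: 0.0493
```

Emit:
step_arm:
  increments:
    - {"grip": 0.4,"delta_pos": [-0.0052,0.0194,0],"twist": 7.1}
    - {"grip": 0.4,"delta_pos": [-0.0052,0.0194,0],"twist": 7.1}
    - {"grip": 0.4,"delta_pos": [-0.0052,0.0194,0],"twist": 7.1}
    - {"grip": 0.4,"delta_pos": [-0.0052,0.0194,0],"twist": 7.1}
    - {"grip": 0.4,"delta_pos": [-0.0052,0.0194,0],"twist": 7.1}
    - {"grip": 0.4,"delta_pos": [-0.0052,0.0194,0],"twist": 7.1}
    - {"grip": 0.4,"delta_pos": [-0.0042,0.0194,0],"twist": 7.1}
    - {"grip": 0.4,"delta_pos": [0,0,0],"twist": 0}
    - {"grip": 0.4,"delta_pos": [0,0,0],"twist": 0}
    - {"grip": 0.4,"delta_pos": [0,0,0],"twist": 0}

```text
clock: 18.42
position: [0.455, 0.2829, 0.1272]
ee_rot: [0.707, -0.022, 0.707, 0.022]
contact_force: [-0.1, 0.1, -2.0]
width: 0.0491
```

Run:
```python
from h import *
import pickle
st(); d=wrist(); pickle.dump(d,open("w6.pkl","wb"))
e=cam("top"); pickle.dump(e,open("t6.pkl","wb"))
a=cv2.resize(d["img"][0:260,180:460],None,fx=1.4,fy=1.4,interpolation=cv2.INTER_CUBIC); b=cv2.resize(e["img"][165:285,170:380],None,fx=1.86,fy=1.86,interpolation=cv2.INTER_CUBIC)
a=cv2.resize(d["img"][0:260,170:470],(692,600),interpolation=cv2.INTER_CUBIC)
cv2.imwrite("pics/w6.png",a[:,:,::-1])
save(e,"t6.png",(170,165,380,285),3.8)
```

```text
t 18.42 pos [0.455  0.2829 0.1272] yaw 93.59 F [-0.1  0.1 -2. ] w 0.0491 q [ 0.43  0.3   1.75 -0.    1.09 -1.21]
```

View pics/w6.png

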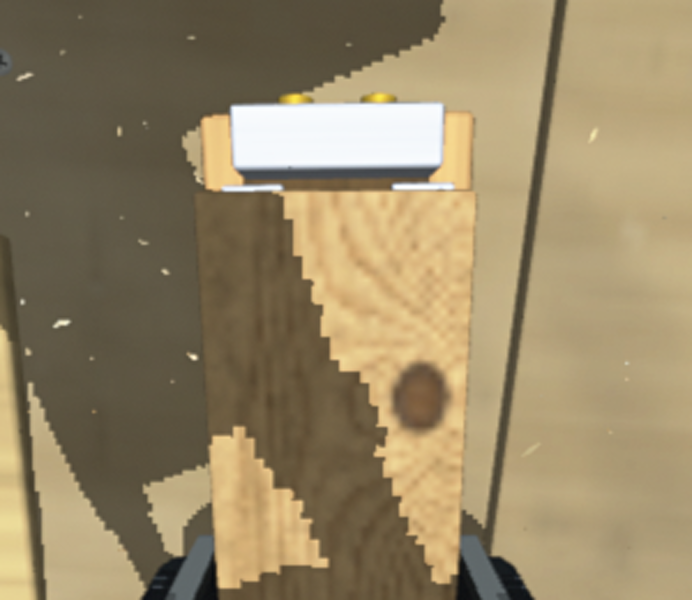

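Run:
```python
from h import *
import pickle
d=pickle.load(open("w6.pkl","rb"))
C=lambda l:(np.array(l)+.5)/(692/300)-.5+[170,0]
q=lambda n,l,z:print(n,(back(d,C(l),z)*1000).round(1)[:,:2].tolist())
q("block end",[(195,192),(475,192)],.1485)
q("block sides",[(216,540),(461,540)],.1485)
q("bar",[(232,104),(443,104),(232,168),(443,168)],.038)
q("base",[(202,116),(472,112),(203,185),(472,185)],.012)
q("stops",[(222,188),(453,187)],.026)
```

```text
block end [[375.7, 254.4], [372.6, 302.9]]
block sides [[440.8, 258.9], [437.7, 308.0]]
bar [[338.1, 242.9], [333.9, 310.6], [357.2, 243.2], [352.8, 312.6]]
base [[337.2, 228.0], [329.8, 324.7], [360.3, 228.6], [354.1, 327.6]]
stops [[362.3, 238.0], [356.9, 318.4]]
```

View pics/t6.png

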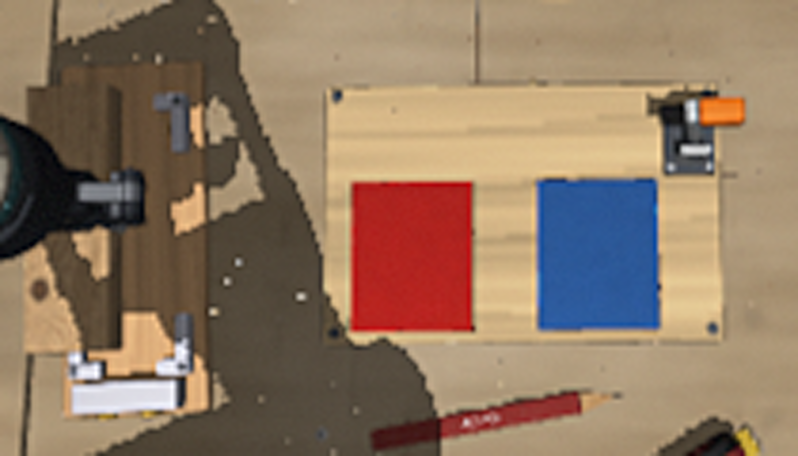

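Emit:
step_arm:
  increments:
    - {"grip": 0.4,"delta_pos": [0.0005,0,-0.025],"twist": 0.5}
    - {"grip": 0.4,"delta_pos": [0,0,-0.025],"twist": 0}
    - {"grip": 0.4,"delta_pos": [0,0,-0.02],"twist": 0}
    - {"grip": 0.4,"delta_pos": [0,0,-0.015],"twist": 0}
    - {"grip": 0.4,"delta_pos": [0,0,-0.01],"twist": 0}
    - {"grip": 0.4,"delta_pos": [0,0,-0.005],"twist": 0}
    - {"grip": 0.4,"delta_pos": [0,0,-0.003],"twist": 0}
    - {"grip": 0.4,"delta_pos": [0,0,0],"twist": 0}
    - {"grip": 0.4,"delta_pos": [0,0,0],"twist": 0}

```text
clock: 19.27
position: [0.4565, 0.2836, 0.025]
ee_rot: [0.707, -0.025, 0.706, 0.026]
contact_force: [-0.7, 0.1, -1.4]
width: 0.0493
```

Emit:
step_arm:
  increments:
    - {"grip": 0.4,"delta_pos": [0,0,-0.004],"twist": 0}
    - {"grip": 0.4,"delta_pos": [0,0,-0.002],"twist": 0}
    - {"grip": 0.4,"delta_pos": [0,0,0],"twist": 0}
    - {"grip": 0.4,"delta_pos": [0,0,0],"twist": 0}

```text
clock: 19.6
position: [0.4562, 0.2836, 0.0188]
ee_rot: [0.707, -0.025, 0.706, 0.026]
contact_force: [1.0, -0.7, 0.5]
width: 0.0491
```

Emit:
step_arm:
  increments:
    - {"grip": 0.4,"delta_pos": [0,0,-0.0007],"twist": 0}
    - {"grip": 0.6,"delta_pos": [0,0,0],"twist": 0}
    - {"grip": 0.8,"delta_pos": [0,0,0],"twist": 0}
    - {"grip": 0.9,"delta_pos": [0,0,0],"twist": 0}
    - {"grip": 0.9,"delta_pos": [0,0,0],"twist": 0}
    - {"grip": 0.9,"delta_pos": [0,0,0.015],"twist": 0}
    - {"grip": 1,"delta_pos": [0,0,0.03],"twist": 0}
    - {"grip": 1,"delta_pos": [0,0,0.03],"twist": 0}
    - {"grip": 1,"delta_pos": [0,0,0.036],"twist": 0}
    - {"grip": 1,"delta_pos": [0,0,0],"twist": -2.4}

```text
clock: 20.43
position: [0.4598, 0.2853, 0.1351]
ee_rot: [0.711, -0.009, 0.703, 0.012]
contact_force: [0.7, 0.4, 0.2]
width: 0.0854
```

Emit:
step_arm:
  increments:
    - {"grip": 1,"delta_pos": [-0.0028,-0.0379,0],"twist": 0}
    - {"grip": 1,"delta_pos": [-0.0028,-0.0379,0],"twist": 0}
    - {"grip": 1,"delta_pos": [-0.0028,-0.0379,0],"twist": 0}
    - {"grip": 1,"delta_pos": [-0.0028,-0.0379,0],"twist": 0}
    - {"grip": 1,"delta_pos": [-0.0028,-0.0379,0],"twist": 0}
    - {"grip": 1,"delta_pos": [-0.0028,-0.0379,0],"twist": 0}
    - {"grip": 1,"delta_pos": [-0.0028,-0.0379,0],"twist": 0}
    - {"grip": 1,"delta_pos": [-0.0028,-0.0379,0],"twist": 0}
    - {"grip": 1,"delta_pos": [-0.0028,-0.0379,0],"twist": 0}
    - {"grip": 1,"delta_pos": [-0.0028,-0.0379,0],"twist": 0}

```text
clock: 21.27
position: [0.4272, -0.0973, 0.1287]
ee_rot: [0.707, -0.011, 0.707, 0.011]
contact_force: [1.0, 0.0, 0.5]
width: 0.0858
```

Emit:
step_arm:
  increments:
    - {"grip": 1,"delta_pos": [-0.0028,-0.0379,0],"twist": 0}
    - {"grip": 1,"delta_pos": [-0.0028,-0.0379,0],"twist": 0}
    - {"grip": 1,"delta_pos": [-0.0028,-0.0379,0],"twist": 0}
    - {"grip": 1,"delta_pos": [-0.0028,-0.0379,0],"twist": 0}
    - {"grip": 1,"delta_pos": [-0.0028,-0.0379,0],"twist": 0}
    - {"grip": 1,"delta_pos": [0,0,0],"twist": 0}
    - {"grip": 1,"delta_pos": [0,0,0],"twist": 0}
    - {"grip": 1,"delta_pos": [0,0,0],"twist": 0}

```text
clock: 21.93
position: [0.4132, -0.2844, 0.1282]
ee_rot: [0.707, -0.01, 0.707, 0.011]
contact_force: [-0.3, 0.1, -0.2]
width: 0.0852
```

Run:
```python
from h import *
import pickle
st(); e=cam("top"); pickle.dump(e,open("t7.pkl","wb"))
j=P(454.3,283.9,4.0)
overlay(e,[tf(j,rect(160,50,40)),tf(j,rect(189.5,79,26))],(175,165,375,285),3.9,"t7.png")
# cartons on the mat, from t2/t3
t=pickle.load(open("t3.pkl","rb"))
overlay(t,[tf(P(534.1,-282.5,1.6),rect(85,56,48)),tf(P(412.6,-284.2,1.6),rect(90,60,53))],(385,170,460,285),5,"m7.png")
a=cv2.imread("pics/t7.png");b=cv2.imread("pics/m7.png")
a=cv2.resize(a,None,fx=.64,fy=.64);b=cv2.resize(b,(280,430));o=np.zeros((430,790,3),np.uint8);o[:a.shape[0],:a.shape[1]]=a;o[:,505:785]=b;cv2.imwrite("pics/c7.png",o)
```

```text
t 21.93 pos [ 0.4132 -0.2844  0.1282] yaw 91.68 F [-0.3  0.1 -0.2] w 0.0852 q [-0.74  0.25  1.82  0.    1.08 -2.34]
```

View pics/c7.png

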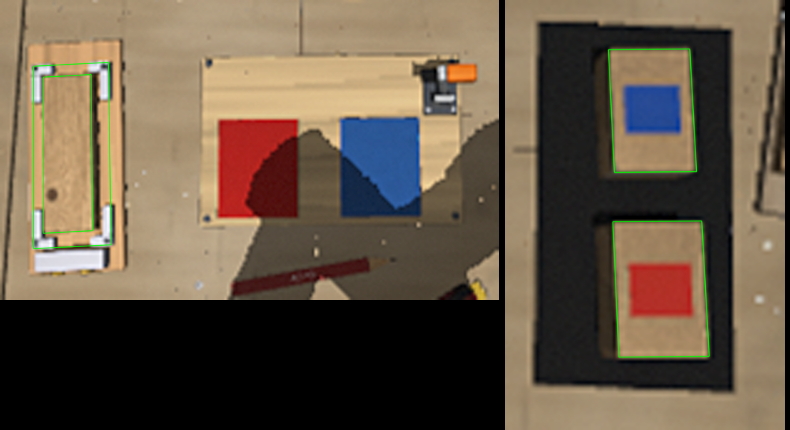

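```bash
cat >> h.py <<'E'
def padfit(d,col,box,z=14):
    h=cv2.cvtColor(cv2.resize(d["img"],None,fx=4,fy=4,interpolation=cv2.INTER_CUBIC),cv2.COLOR_RGB2HSV)
    m=cv2.inRange(h,(105,120,40),(125,255,255)) if col=="b" else cv2.inRange(h,(0,150,40),(4,255,255))|cv2.inRange(h,(174,150,40),(180,255,255))
    k=np.zeros_like(m); x0,y0,x1,y1=[4*v for v in box]; k[y0:y1,x0:x1]=m[y0:y1,x0:x1]
    c=max(cv2.findContours(k,0,2)[0],key=cv2.contourArea); q=(cv2.boxPoints(cv2.minAreaRect(c))+.5)/4-.5
    g=back(d,q,z/1000)*1000; ctr=back(d,[q.mean(0)],z/1000)[0]*1000
    e=sorted([(np.linalg.norm(g[i]-g[i-1]),i) for i in range(4)])[-1][1]; v=g[e]-g[e-1]
    print(col,"ctr",ctr[:2].round(1),"long",np.linalg.norm(v).round(1),"yaw",(np.degrees(np.arctan2(v[1],v[0]))+90)%180-90)
E
python3 - <<'E'
from h import *
import pickle
t=pickle.load(open("t6.pkl","rb")); padfit(t,"r",(255,205,305,260)); padfit(t,"b",(305,205,350,260))
w=pickle.load(open("w3.pkl","rb")); padfit(w,"r",(170,0,300,115)); padfit(w,"b",(180,140,300,235))
E
```

```text
r ctr [444.3  91.5] long 102.4 yaw 2.7627960947720283
b ctr [448.8 -37.1] long 102.2 yaw 1.065951332147506
r ctr [441.5  93.8] long 111.8 yaw 1.8150184253942996
b ctr [446.6 -33.8] long 111.5 yaw 1.9570356954801866
```

```bash
cat >> h.py <<'E'
def pad2(d,col,box,w=(104,84,14)):
    "corners by polygon approximation, then pose fit"
    h=cv2.cvtColor(cv2.resize(d["img"],None,fx=4,fy=4,interpolation=cv2.INTER_CUBIC),cv2.COLOR_RGB2HSV)
    m=cv2.inRange(h,(105,120,40),(125,255,255)) if col=="b" else cv2.inRange(h,(0,150,40),(4,255,255))|cv2.inRange(h,(174,150,40),(180,255,255))
    k=np.zeros_like(m); x0,y0,x1,y1=[4*v for v in box]; k[y0:y1,x0:x1]=m[y0:y1,x0:x1]
    c=cv2.convexHull(max(cv2.findContours(k,0,2)[0],key=cv2.contourArea))
    q=cv2.approxPolyN(c,4).reshape(-1,2); q=(q+.5)/4-.5
    g=back(d,q,w[2]/1000); o=g-g.mean(0); L=rect(*w); idx=[np.argmin(np.linalg.norm(o[:,:2]-l[:2],axis=1)) for l in L]
    show(col,d,q[idx],L,(g[:,0].mean(),g[:,1].mean(),0))
E
python3 - <<'E'
from h import *
import pickle
t=pickle.load(open("t6.pkl","rb")); pad2(t,"r",(255,205,305,260)); pad2(t,"b",(305,205,350,260))
w=pickle.load(open("w3.pkl","rb")); pad2(w,"r",(170,0,300,115)); pad2(w,"b",(180,140,300,235))
w=pickle.load(open("w5.pkl","rb")); pad2(w,"r",(190,70,300,170))
w=pickle.load(open("w2.pkl","rb")); pad2(w,"b",(325,60,400,145))
E
```

```text
r [444.6  91.1] deg 1.97 err px 0.4
b [449.1 -36.8] deg 1.78 err px 0.53
r [443.8  92. ] deg 1.46 err px 2.44
b [447.7 -35.5] deg 2.27 err px 2.03
r [443.9  92.2] deg 1.73 err px 1.95
b [448.  -35.4] deg 2.11 err px 0.78
```

Emit:
step_arm:
  increments:
    - {"grip": 1,"delta_pos": [0,0,-0.03],"twist": 0}
    - {"grip": 1,"delta_pos": [0,0,-0.03],"twist": 0}
    - {"grip": 1,"delta_pos": [0,0,-0.03],"twist": 0}
    - {"grip": 1,"delta_pos": [0,0,-0.017],"twist": 0}
    - {"grip": 1,"delta_pos": [0,0,0],"twist": 0}
    - {"grip": 0.7,"delta_pos": [0,0,0],"twist": 0}
    - {"grip": 0.5,"delta_pos": [0,0,0],"twist": 0}
    - {"grip": 0.4,"delta_pos": [0,0,0],"twist": 0}
    - {"grip": 0.4,"delta_pos": [0,0,0],"twist": 0}
    - {"grip": 0.4,"delta_pos": [0,0,0],"twist": 0}
  force: 35

```text
clock: 22.82
position: [0.4149, -0.2857, 0.0232]
ee_rot: [0.708, -0.011, 0.706, 0.01]
contact_force: [1.1, 1.3, 5.8]
width: 0.0593
```

Emit:
step_arm:
  increments:
    - {"grip": 0.4,"delta_pos": [0,0,0.02],"twist": 0}
    - {"grip": 0.4,"delta_pos": [0,0,0.035],"twist": 0}
    - {"grip": 0.4,"delta_pos": [0,0,0.035],"twist": 0}
    - {"grip": 0.4,"delta_pos": [0,0,0.03],"twist": 0}
    - {"grip": 0.4,"delta_pos": [0.003,0.0376,0],"twist": 0}
    - {"grip": 0.4,"delta_pos": [0.003,0.0376,0],"twist": 0}
    - {"grip": 0.4,"delta_pos": [0.003,0.0376,0],"twist": 0}
    - {"grip": 0.4,"delta_pos": [0.003,0.0376,0],"twist": 0}
    - {"grip": 0.4,"delta_pos": [0.003,0.0376,0],"twist": 0}
    - {"grip": 0.4,"delta_pos": [0.003,0.0376,0],"twist": 0}

```text
clock: 23.65
position: [0.4314, -0.058, 0.1421]
ee_rot: [0.707, -0.01, 0.707, 0.01]
contact_force: [-0.4, -0.5, -1.8]
width: 0.0595
```

Emit:
step_arm:
  increments:
    - {"grip": 0.4,"delta_pos": [0.003,0.0376,0],"twist": 0}
    - {"grip": 0.4,"delta_pos": [0.003,0.0376,0],"twist": 0}
    - {"grip": 0.4,"delta_pos": [0.003,0.0376,0],"twist": 0}
    - {"grip": 0.4,"delta_pos": [0.003,0.0376,0],"twist": 0}
    - {"grip": 0.4,"delta_pos": [0,0,0],"twist": 0}
    - {"grip": 0.4,"delta_pos": [0,0,-0.03],"twist": 0}
    - {"grip": 0.4,"delta_pos": [0,0,-0.03],"twist": 0}
    - {"grip": 0.4,"delta_pos": [0,0,-0.03],"twist": 0}
    - {"grip": 0.4,"delta_pos": [0,0,0],"twist": 0}
    - {"grip": 0.4,"delta_pos": [0,0,0],"twist": 0}

```text
clock: 24.48
position: [0.4425, 0.0904, 0.051]
ee_rot: [0.706, -0.011, 0.708, 0.011]
contact_force: [0.1, 0.2, -0.4]
width: 0.0597
```

```bash
python3 -c "
from h import *
st()"
```

```text
t 24.48 pos [0.4425 0.0904 0.051 ] yaw 91.72 F [ 0.1  0.2 -0.4] w 0.0597 q [ 0.05  0.28  2.02 -0.    0.84 -1.55]
```

Emit:
step_arm:
  increments:
    - {"grip": 0.4,"delta_pos": [0.003,0.0012,-0.01],"twist": 0}
    - {"grip": 0.4,"delta_pos": [0,0,-0.005],"twist": 0}
    - {"grip": 0.4,"delta_pos": [0,0,0],"twist": 0}
    - {"grip": 0.4,"delta_pos": [0,0,0],"twist": 0}

```text
clock: 24.82
position: [0.4473, 0.092, 0.0372]
ee_rot: [0.707, -0.011, 0.707, 0.011]
contact_force: [-0.1, 0.7, -0.7]
width: 0.0596
```

Emit:
step_arm:
  increments:
    - {"grip": 0.4,"delta_pos": [0,0,-0.002],"twist": 0}
    - {"grip": 0.4,"delta_pos": [0,0,0],"twist": 0}
    - {"grip": 0.4,"delta_pos": [0,0,0],"twist": 0}

```text
clock: 25.07
position: [0.4469, 0.0921, 0.0349]
ee_rot: [0.707, -0.011, 0.707, 0.011]
contact_force: [-0.3, 0.4, -1.6]
width: 0.0596
```

Emit:
step_arm:
  increments:
    - {"grip": 0.4,"delta_pos": [-0.001,0,-0.0013],"twist": 0}
    - {"grip": 0.4,"delta_pos": [0,0,0],"twist": 0}
    - {"grip": 0.4,"delta_pos": [0,0,0],"twist": 0}

```text
clock: 25.32
position: [0.4467, 0.0921, 0.0342]
ee_rot: [0.708, -0.011, 0.706, 0.011]
contact_force: [-0.2, 0.2, 5.8]
width: 0.0596
```

Emit:
step_arm:
  increments:
    - {"grip": 0.7,"delta_pos": [0,0,0],"twist": 0}
    - {"grip": 1,"delta_pos": [0,0,0],"twist": 0}
    - {"grip": 1,"delta_pos": [0,0,0],"twist": 0}
    - {"grip": 1,"delta_pos": [0,0,0],"twist": 0}
    - {"grip": 1,"delta_pos": [0,0,0.02],"twist": 0}
    - {"grip": 1,"delta_pos": [0,0,0.035],"twist": 0}
    - {"grip": 1,"delta_pos": [0,0,0.035],"twist": 0}
    - {"grip": 1,"delta_pos": [-0.01,0,0.015],"twist": 0}

```text
clock: 25.98
position: [0.4398, 0.0922, 0.1421]
ee_rot: [0.71, -0.01, 0.704, 0.011]
contact_force: [0.8, -0.1, 0.6]
width: 0.0854
```

Emit:
step_arm:
  increments:
    - {"grip": 1,"delta_pos": [-0.001,-0.0375,0],"twist": 0}
    - {"grip": 1,"delta_pos": [-0.001,-0.0375,0],"twist": 0}
    - {"grip": 1,"delta_pos": [-0.001,-0.0375,0],"twist": 0}
    - {"grip": 1,"delta_pos": [-0.001,-0.0375,0],"twist": 0}
    - {"grip": 1,"delta_pos": [-0.001,-0.0375,0],"twist": 0}
    - {"grip": 1,"delta_pos": [-0.001,-0.0375,0],"twist": 0}
    - {"grip": 1,"delta_pos": [-0.001,-0.0375,0],"twist": 0}
    - {"grip": 1,"delta_pos": [-0.001,-0.0375,0],"twist": 0}
    - {"grip": 1,"delta_pos": [-0.001,-0.0375,0],"twist": 0}
    - {"grip": 1,"delta_pos": [-0.001,-0.0375,0],"twist": 0}

```text
clock: 26.82
position: [0.4251, -0.2846, 0.138]
ee_rot: [0.707, -0.01, 0.707, 0.011]
contact_force: [1.2, 0.0, -0.1]
width: 0.0853
```

Emit:
step_arm:
  increments:
    - {"grip": 1,"delta_pos": [0.036,0,0],"twist": 0}
    - {"grip": 1,"delta_pos": [0.036,0,0],"twist": 0}
    - {"grip": 1,"delta_pos": [0.036,0,0],"twist": 0}
    - {"grip": 1,"delta_pos": [0,0,0],"twist": 0}
    - {"grip": 1,"delta_pos": [0,0,0],"twist": 0}
    - {"grip": 1,"delta_pos": [0,0,0],"twist": 0}

```text
clock: 27.32
position: [0.5328, -0.2823, 0.1374]
ee_rot: [0.706, -0.01, 0.708, 0.011]
contact_force: [0.5, -0.0, 0.2]
width: 0.0855
```

Run:
```python
from h import *
import pickle
st(); e=cam("top"); pickle.dump(e,open("t8.pkl","wb"))
# red label centre, label on top of carton at z=64
h=cv2.cvtColor(cv2.resize(e["img"],None,fx=4,fy=4,interpolation=cv2.INTER_CUBIC),cv2.COLOR_RGB2HSV)
m=cv2.inRange(h,(0,150,40),(4,255,255))|cv2.inRange(h,(174,150,40),(180,255,255)); k=np.zeros_like(m); k[820:1040,1020:1220]=m[820:1040,1020:1220]
for c in cv2.findContours(k,0,2)[0]:
    if cv2.contourArea(c)>300: print(((np.array(cv2.minAreaRect(c)[0])+.5)/4-.5).round(2),cv2.minAreaRect(c)[1:],cv2.contourArea(c))
# same for first picture as reference
t=pickle.load(open("t6.pkl","rb"))
overlay(e,[tf(P(444.2,91.7,1.7),rect(90,60,64)),tf(P(444.2,91.7,1.7),rect(104,84,14)),tf(P(454.3,283.9,4),rect(160,50,40))],(170,170,380,290),3.8,"t8.png")
```

```text
t 27.32 pos [ 0.5328 -0.2823  0.1374] yaw 91.77 F [ 0.5 -0.   0.2] w 0.0855 q [-0.6   0.38  1.59 -0.    1.18 -2.2 ]
[275.38 230.75] ((55.0, 66.0), 90.0) 3480.0
[262.78 229.75] ((5.529723644256592, 137.0231475830078), 0.5729386806488037) 497.0
[277.75 232.  ] ((157.0, 127.0), 90.0) 3667.0
```

Emit:
step_arm:
  increments:
    - {"grip": 1,"delta_pos": [0.001,0,-0.035],"twist": 0}
    - {"grip": 1,"delta_pos": [0,0,-0.035],"twist": 0}
    - {"grip": 1,"delta_pos": [0,0,-0.03],"twist": 0}
    - {"grip": 1,"delta_pos": [0,0,-0.016],"twist": 0}
    - {"grip": 1,"delta_pos": [0,0,0],"twist": 0}
    - {"grip": 0.7,"delta_pos": [0,0,0],"twist": 0}
    - {"grip": 0.5,"delta_pos": [0,0,0],"twist": 0}
    - {"grip": 0.4,"delta_pos": [0,0,0],"twist": 0}
    - {"grip": 0.4,"delta_pos": [0,0,0],"twist": 0}
    - {"grip": 0.4,"delta_pos": [0,0,0],"twist": 0}

```text
clock: 28.2
position: [0.5359, -0.2838, 0.0245]
ee_rot: [0.708, -0.011, 0.706, 0.01]
contact_force: [-0.8, 0.6, 6.2]
width: 0.0542
```

Emit:
step_arm:
  increments:
    - {"grip": 0.4,"delta_pos": [0,0,0.02],"twist": 0}
    - {"grip": 0.4,"delta_pos": [0,0,0.035],"twist": 0}
    - {"grip": 0.4,"delta_pos": [0,0,0.035],"twist": 0}
    - {"grip": 0.4,"delta_pos": [0,0,0.03],"twist": 0}
    - {"grip": 0.4,"delta_pos": [-0.036,0,0],"twist": 0}
    - {"grip": 0.4,"delta_pos": [-0.036,0,0],"twist": 0}
    - {"grip": 0.4,"delta_pos": [-0.033,0,0],"twist": 0}
    - {"grip": 0.4,"delta_pos": [0,0.036,0],"twist": 0}
    - {"grip": 0.4,"delta_pos": [0,0.036,0],"twist": 0}
    - {"grip": 0.4,"delta_pos": [0,0.036,0],"twist": 0}

```text
clock: 29.03
position: [0.4288, -0.1745, 0.1428]
ee_rot: [0.707, -0.009, 0.707, 0.009]
contact_force: [1.4, 1.5, -0.8]
width: 0.0541
```

Emit:
step_arm:
  increments:
    - {"grip": 0.4,"delta_pos": [0,0.036,0],"twist": 0}
    - {"grip": 0.4,"delta_pos": [0,0.036,0],"twist": 0}
    - {"grip": 0.4,"delta_pos": [0.01,0.033,0],"twist": 0}
    - {"grip": 0.4,"delta_pos": [0.01,0.033,0],"twist": 0}
    - {"grip": 0.4,"delta_pos": [0,0,0],"twist": 0}
    - {"grip": 0.4,"delta_pos": [0,0,0],"twist": 0}
    - {"grip": 0.4,"delta_pos": [0,0,0],"twist": 0}

```text
clock: 29.62
position: [0.4496, -0.037, 0.1426]
ee_rot: [0.707, -0.011, 0.707, 0.011]
contact_force: [-0.8, 0.2, -1.4]
width: 0.0542
```

Run:
```python
from h import *
import pickle
st(); e=pickle.load(open("t8.pkl","rb")); print("label red",back(e,[(275.38,230.75)],.064)[0]*1000)
t=pickle.load(open("top0.pkl","rb"));print("label red orig",back(t,(np.array([[382,226.5],[585,223.5]])+.5)/4-.5+[180,175],.0615)*1000)
```

```text
t 29.62 pos [ 0.4496 -0.037   0.1426] yaw 91.81 F [-0.8  0.2 -1.4] w 0.0542 q [-0.24  0.16  1.9  -0.    1.08 -1.84]
label red [443.6880047   92.49199493  64.        ]
label red orig [[442.62209612  93.3617237   61.5       ]
 [447.09787635 -32.85954048  61.5       ]]
```

View pics/t8.png

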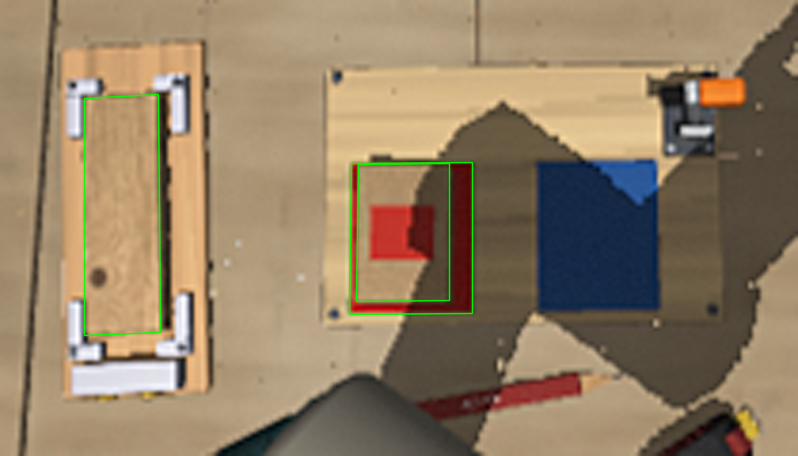

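Emit:
step_arm:
  increments:
    - {"grip": 0.4,"delta_pos": [0,0.001,-0.03],"twist": 0}
    - {"grip": 0.4,"delta_pos": [0,0,-0.03],"twist": 0}
    - {"grip": 0.4,"delta_pos": [0,0,-0.025],"twist": 0}
    - {"grip": 0.4,"delta_pos": [0,0,-0.015],"twist": 0}
    - {"grip": 0.4,"delta_pos": [0,0,-0.005],"twist": 0}
    - {"grip": 0.4,"delta_pos": [0,0,0],"twist": 0}
    - {"grip": 0.4,"delta_pos": [0,0,0],"twist": 0}

```text
clock: 30.2
position: [0.4502, -0.0371, 0.0377]
ee_rot: [0.707, -0.01, 0.707, 0.01]
contact_force: [0.1, -0.3, -1.2]
width: 0.0539
```

Emit:
step_arm:
  increments:
    - {"grip": 0.4,"delta_pos": [0,0,-0.0015],"twist": 0}
    - {"grip": 0.4,"delta_pos": [0,0,0],"twist": 0}
    - {"grip": 0.4,"delta_pos": [0,0,0],"twist": 0}

```text
clock: 30.45
position: [0.4502, -0.0363, 0.0363]
ee_rot: [0.707, -0.011, 0.707, 0.01]
contact_force: [0.0, 1.0, -1.1]
width: 0.0543
```

Emit:
step_arm:
  increments:
    - {"grip": 0.4,"delta_pos": [-0.0005,0,-0.0015],"twist": 0}
    - {"grip": 0.4,"delta_pos": [0,0,0],"twist": 0}
    - {"grip": 0.4,"delta_pos": [0,0,0],"twist": 0}

```text
clock: 30.7
position: [0.4501, -0.0362, 0.0354]
ee_rot: [0.708, -0.011, 0.706, 0.011]
contact_force: [-1.4, 0.0, 5.7]
width: 0.0543
```

Emit:
step_arm:
  increments:
    - {"grip": 0.7,"delta_pos": [0,0,0],"twist": 0}
    - {"grip": 1,"delta_pos": [0,0,0],"twist": 0}
    - {"grip": 1,"delta_pos": [0,0,0],"twist": 0}
    - {"grip": 1,"delta_pos": [0,0,0],"twist": 0}
    - {"grip": 1,"delta_pos": [0,0,0.02],"twist": 0}
    - {"grip": 1,"delta_pos": [0,0,0.035],"twist": 0}
    - {"grip": 1,"delta_pos": [0,0,0.035],"twist": 0}
    - {"grip": 1,"delta_pos": [0,0,0.035],"twist": 0}
    - {"grip": 1,"delta_pos": [0,0,0.035],"twist": 0}
    - {"grip": 1,"delta_pos": [0,0,0.035],"twist": 0}

```text
clock: 31.53
position: [0.4488, -0.0357, 0.231]
ee_rot: [0.707, -0.011, 0.707, 0.011]
contact_force: [1.4, 0.1, 0.5]
width: 0.0852
```

Emit:
step_arm:
  increments:
    - {"grip": 1,"delta_pos": [-0.012,-0.032,0],"twist": 0}
    - {"grip": 1,"delta_pos": [-0.012,-0.032,0],"twist": 0}
    - {"grip": 1,"delta_pos": [-0.012,-0.032,0],"twist": 0}
    - {"grip": 1,"delta_pos": [-0.012,-0.032,0],"twist": 0}
    - {"grip": 1,"delta_pos": [-0.012,-0.032,0],"twist": 0}
    - {"grip": 1,"delta_pos": [-0.012,-0.032,0],"twist": 0}
    - {"grip": 1,"delta_pos": [-0.012,-0.032,0],"twist": 0}
    - {"grip": 1,"delta_pos": [-0.012,-0.032,0],"twist": 0}
    - {"grip": 1,"delta_pos": [0,0,0],"twist": 0}
    - {"grip": 1,"delta_pos": [0,0,0],"twist": 0}

```text
clock: 32.37
position: [0.3526, -0.2932, 0.2289]
ee_rot: [0.707, -0.009, 0.707, 0.01]
contact_force: [-0.3, 0.9, -0.0]
width: 0.0855
```

Run:
```python
from h import *
import pickle
st(); e=cam("top"); s=cam("scene"); pickle.dump((e,s),open("f.pkl","wb"))
b=P(501.6,28.8,1.63)
it=[tf(P(444.2,91.7,1.7),rect(90,60,64)),tf(P(448.3,-36,1.8),rect(85,56,59)),tf(P(454.3,283.9,4),rect(160,50,40))]
overlay(e,it,(175,165,380,285),3.9,"fe.png")
overlay(s,[],(170,160,400,320),3.2,"fs.png")
a=cv2.resize(cv2.imread("pics/fe.png"),(560,328)); c=cv2.imread("pics/fs.png")
c=cv2.resize(c,(380,264)); c2=cv2.resize(s["img"][165:215,310:375,::-1],(343,264),interpolation=cv2.INTER_CUBIC)
o=np.zeros((596,760,3),np.uint8); o[:328,:560]=a; o[330:594,:380]=c; o[330:594,390:733]=c2; cv2.imwrite("pics/fin.png",o)
```

```text
t 32.37 pos [ 0.3526 -0.2932  0.2289] yaw 91.52 F [-0.3  0.9 -0. ] w 0.0855 q [-0.85  0.1   1.74  0.    1.3  -2.44]
```

View pics/fin.png

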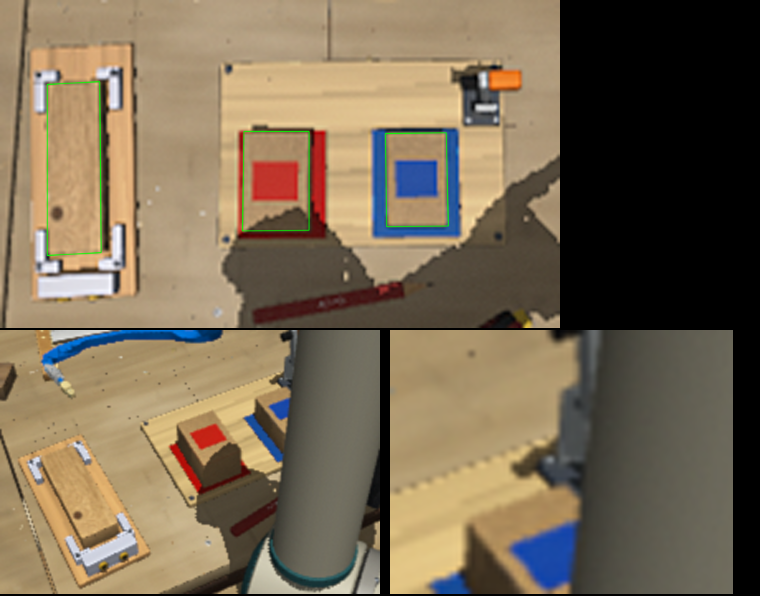

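Run:
```python
from h import *
import pickle
e,s=pickle.load(open("f.pkl","rb"))
h=cv2.cvtColor(cv2.resize(e["img"],None,fx=4,fy=4,interpolation=cv2.INTER_CUBIC),cv2.COLOR_RGB2HSV)
m=cv2.inRange(h,(5,180,120),(18,255,255)); k=np.zeros_like(m); k[740:840,1340:1500]=m[740:840,1340:1500]
x,y,w,hh=cv2.boundingRect(k); print("orange",x/4,y/4,(x+w)/4,(y+hh)/4)
b=P(501.6,29.5,1.63)
for th in(80,85,90,95,100):
    c,s_=np.cos(np.radians(th)),np.sin(np.radians(th)); L=[]
    for X in(14,30):
        for u in(61,79):
            for v in(8,32): L.append([X,-128+u*c-v*s_,62+u*s_+v*c])
    q=proj(e,tf(b,np.array(L)/1000)); print(th,q.min(0).round(1),q.max(0).round(1))
```

```text
orange 354.25 190.5 366.0 198.0
80 [352.9 189.8] [363.9 198.3]
85 [355.8 190. ] [366.5 198.3]
90 [358.  190.1] [369.4 198.3]
95 [360.2 190.3] [372.2 198.5]
100 [362.3 190.4] [374.7 198.7]
```

Run:
```python
from h import *
import pickle
e,_=pickle.load(open("f.pkl","rb")); t=pickle.load(open("top0.pkl","rb"))
def box(d,r):
    h=cv2.cvtColor(cv2.resize(d["img"],None,fx=4,fy=4,interpolation=cv2.INTER_CUBIC),cv2.COLOR_RGB2HSV)
    m=cv2.inRange(h,(5,180,120),(18,255,255)); k=np.zeros_like(m); x0,y0,x1,y1=r; k[y0:y1,x0:x1]=m[y0:y1,x0:x1]
    x,y,w,hh=cv2.boundingRect(k); return np.array([x,y,x+w,y+hh])/4-.375
o0=box(t,(1240,740,1340,840)); o1=box(e,(1340,740,1500,840)); print(o0,o1)
b=P(501.6,29.5,1.63)
def pred(d,th,v0):
    c,s=np.cos(np.radians(th)),np.sin(np.radians(th))
    q=proj(d,tf(b,np.array([[X,-128+u*c-v*s,62+u*s+v*c] for X in(14,30) for u in(61,79) for v in(v0,32)])/1000)); return np.r_[q.min(0),q.max(0)]
print("down",(pred(t,0,10)-o0).round(2))
for th in(80,84,88,92): print(th,(pred(e,th,10)-o1).round(2))
d=pickle.load(open("w3.pkl","rb"));print(proj(d,tf(b,np.array([[30,-67,94],[14,-67,94]])/1000)))
```

```text
[321.375 193.875 328.625 200.875] [353.875 190.125 365.625 197.625]
down [-0.51  0.17 -0.18  1.12]
80 [-0.12 -0.29 -1.72  0.69]
84 [ 2.28 -0.19  0.33  0.68]
88 [ 4.08 -0.06  2.68  0.7 ]
92 [5.86 0.1  4.93 0.73]
[[327.05952087 215.08791326]
 [307.96150307 215.19625931]]
```

Emit:
step_arm:
  increments:
    - {"grip": 1,"delta_pos": [-0.018,-0.026,0],"twist": -3}
    - {"grip": 1,"delta_pos": [-0.018,-0.026,0],"twist": -3}
    - {"grip": 1,"delta_pos": [-0.018,-0.026,0],"twist": -3}
    - {"grip": 1,"delta_pos": [-0.018,-0.026,0],"twist": -3}
    - {"grip": 1,"delta_pos": [-0.018,-0.026,0],"twist": -3}
    - {"grip": 1,"delta_pos": [-0.018,-0.026,0],"twist": -3}
    - {"grip": 1,"delta_pos": [-0.018,-0.026,0],"twist": -3}
    - {"grip": 1,"delta_pos": [-0.018,-0.026,0],"twist": -3}
    - {"grip": 1,"delta_pos": [-0.018,-0.026,0],"twist": -3}
    - {"grip": 1,"delta_pos": [0,0,0],"twist": 0}

```text
clock: 33.3
position: [0.1896, -0.5298, 0.229]
ee_rot: [0.689, 0.154, 0.69, -0.157]
contact_force: [0.5, 0.8, 0.2]
width: 0.0856
```

Run:
```python
from h import *
import pickle
st(); s=cam("scene"); e=cam("top"); s0=pickle.load(open("scene0.pkl","rb")); t0=pickle.load(open("top0.pkl","rb")); pickle.dump((e,s),open("f2.pkl","wb"))
def box(d,r):
    h=cv2.cvtColor(cv2.resize(d["img"],None,fx=4,fy=4,interpolation=cv2.INTER_CUBIC),cv2.COLOR_RGB2HSV)
    m=cv2.inRange(h,(4,170,70),(20,255,255)); k=np.zeros_like(m); x0,y0,x1,y1=[4*v for v in r]; k[y0:y1,x0:x1]=m[y0:y1,x0:x1]
    n,_,stt,_=cv2.connectedComponentsWithStats(k); i=1+np.argmax(stt[1:,4]); x,y,w,hh,a=stt[i]; return np.array([x,y,x+w,y+hh])/4-.375
b=P(501.6,29.5,1.63)
def pred(d,th,v0):
    c,sn=np.cos(np.radians(th)),np.sin(np.radians(th))
    q=proj(d,tf(b,np.array([[X,-128+u*c-v*sn,62+u*sn+v*c] for X in(14,30) for u in(61,79) for v in(v0,32)])/1000)); return np.r_[q.min(0),q.max(0)]
for n,d0,d,r0,r in(("top",t0,e,(310,185,335,210),(335,185,375,210)),("scene",s0,s,(310,165,345,200),(325,150,375,195))):
    o=box(d0,r0);print(n,"down",o,(pred(d0,0,8)-o).round(1)); o=box(d,r); print(o)
    for th in(78,82,86,90,94): print(th,(pred(d,th,8)-o).round(1))
```

```text
t 33.3 pos [ 0.1896 -0.5298  0.229 ] yaw 64.57 F [0.5 0.8 0.2] w 0.0856 q [-1.35  0.26  1.54 -0.    1.34 -2.48]
top down [321.375 193.875 328.625 202.375] [-0.5  0.2 -0.2 -0.3]
[353.875 189.875 365.625 197.875]
78 [-2.2 -0.1 -2.7  0.5]
82 [ 0.2  0.  -0.8  0.5]
86 [2.3 0.1 1.5 0.5]
90 [4.1 0.3 3.8 0.5]
94 [5.9 0.4 6.  0.5]
scene down [321.125 177.125 329.125 189.125] [-0.8 -1.3  0.8 -0.3]
[347.375 152.125 359.125 163.125]
78 [-1.9 -1.1 -1.4  0.8]
82 [ 0.  -1.3  0.1  0.2]
86 [ 1.8 -1.4  1.7 -0.2]
90 [ 3.3 -1.4  3.5 -0.6]
94 [ 4.6 -1.2  5.2 -0.9]
```

Emit:
step_arm:
  increments:
    - {"grip": 0,"delta_pos": [0.0211,0.0313,0],"twist": -3.94}
    - {"grip": 0,"delta_pos": [0.0211,0.0313,0],"twist": -3.94}
    - {"grip": 0,"delta_pos": [0.0211,0.0313,0],"twist": -3.94}
    - {"grip": 0,"delta_pos": [0.0211,0.0313,0],"twist": -3.94}
    - {"grip": 0,"delta_pos": [0.0211,0.0313,0],"twist": -3.94}
    - {"grip": 0,"delta_pos": [0.0211,0.0313,0],"twist": -3.94}
    - {"grip": 0,"delta_pos": [0.0211,0.0313,0],"twist": -3.94}
    - {"grip": 0,"delta_pos": [0.0211,0.0313,0],"twist": -3.94}

```text
clock: 34.07
position: [0.361, -0.2713, 0.2296]
ee_rot: [0.622, 0.337, 0.622, -0.336]
contact_force: [0.0, -1.3, 0.3]
width: -0.0001
```

Emit:
step_arm:
  increments:
    - {"grip": 0,"delta_pos": [0.0211,0.0313,0],"twist": -3.94}
    - {"grip": 0,"delta_pos": [0.0211,0.0313,0],"twist": -3.94}
    - {"grip": 0,"delta_pos": [0.0211,0.0313,0],"twist": -3.94}
    - {"grip": 0,"delta_pos": [0.0211,0.0313,0],"twist": -3.94}
    - {"grip": 0,"delta_pos": [0.0211,0.0313,0],"twist": -3.94}
    - {"grip": 0,"delta_pos": [0.0211,0.0313,0],"twist": -3.94}
    - {"grip": 0,"delta_pos": [0.0211,0.0313,0],"twist": -3.94}
    - {"grip": 0,"delta_pos": [0.0211,0.0313,0],"twist": -3.94}
    - {"grip": 0,"delta_pos": [0,0,0],"twist": 0}
    - {"grip": 0,"delta_pos": [0,0,0],"twist": 0}

```text
clock: 34.9
position: [0.5285, -0.0213, 0.2292]
ee_rot: [0.509, 0.491, 0.51, -0.491]
contact_force: [0.1, -1.2, 1.2]
width: 0.0002
```

Run:
```python
from h import *
import pickle
st(); d=wrist(); pickle.dump(d,open("w9.pkl","wb")); print(proj(d,tf(P(501.6,29.5,1.63),[[.022,-.128+.031,.13],[.022,-.14,.136]])))
h=cv2.cvtColor(d["img"],cv2.COLOR_RGB2HSV); m=cv2.inRange(h,(4,170,70),(20,255,255)); n,_,s,c=cv2.connectedComponentsWithStats(m); print([(a.tolist()) for a in s[1:] if a[4]>60])
```

```text
t 34.9 pos [ 0.5285 -0.0213  0.2292] yaw 2.11 F [ 0.1 -1.2  1.2] w 0.0002 q [-0.17  0.21  1.6   0.    1.33 -0.21]
[[311.49854593 244.11078808]
 [311.18103484 288.11884401]]
[]
```

Emit:
step_arm:
  increments:
    - {"grip": 0,"delta_pos": [-0.001,0,-0.035],"twist": 0}
    - {"grip": 0,"delta_pos": [0,0,-0.035],"twist": 0}
    - {"grip": 0,"delta_pos": [0,0,-0.03],"twist": 0}
    - {"grip": 0,"delta_pos": [0,0,-0.014],"twist": 0}
    - {"grip": 0,"delta_pos": [0,-0.015,0],"twist": 0}
    - {"grip": 0,"delta_pos": [0,-0.012,0],"twist": 0}
    - {"grip": 0,"delta_pos": [0,0,0],"twist": 0}
    - {"grip": 0,"delta_pos": [0,0,0],"twist": 0}

```text
clock: 35.62
position: [0.5279, -0.0531, 0.1162]
ee_rot: [0.507, 0.493, 0.506, -0.493]
contact_force: [-0.5, 0.2, -0.3]
width: 0.0
```

Emit:
step_arm:
  increments:
    - {"grip": 0,"delta_pos": [0,-0.004,0],"twist": 0}
    - {"grip": 0,"delta_pos": [0,-0.004,0],"twist": 0}
    - {"grip": 0,"delta_pos": [0,-0.002,0],"twist": 0}
    - {"grip": 0,"delta_pos": [0,0,0],"twist": 0}

```text
clock: 35.95
position: [0.5281, -0.0622, 0.1157]
ee_rot: [0.508, 0.493, 0.507, -0.492]
contact_force: [-0.9, 0.5, 0.0]
width: -0.0
```

Emit:
step_arm:
  increments:
    - {"grip": 0,"delta_pos": [0,-0.003,0],"twist": 0}
    - {"grip": 0,"delta_pos": [0,-0.003,0],"twist": 0}
    - {"grip": 0,"delta_pos": [0,0,0],"twist": 0}
    - {"grip": 0,"delta_pos": [0,0,0],"twist": 0}

```text
clock: 36.28
position: [0.5279, -0.0684, 0.1152]
ee_rot: [0.507, 0.492, 0.507, -0.493]
contact_force: [-0.1, 0.9, -0.1]
width: 0.0002
```

```bash
cat > ang.py <<'E'
from h import *
import sys
def box(d,r):
    h=cv2.cvtColor(cv2.resize(d["img"],None,fx=4,fy=4,interpolation=cv2.INTER_CUBIC),cv2.COLOR_RGB2HSV)
    m=cv2.inRange(h,(4,170,70),(20,255,255)); k=np.zeros_like(m); x0,y0,x1,y1=[4*v for v in r]; k[y0:y1,x0:x1]=m[y0:y1,x0:x1]
    n,_,stt,_=cv2.connectedComponentsWithStats(k)
    if n<2: return np.zeros(4)
    i=1+np.argmax(stt[1:,4]); x,y,w,hh,a=stt[i]; return np.array([x,y,x+w,y+hh])/4-.375
b=P(501.6,29.5,1.63)
def pred(d,th,v0=8):
    c,sn=np.cos(np.radians(th)),np.sin(np.radians(th))
    q=proj(d,tf(b,np.array([[X,-128+u*c-v*sn,62+u*sn+v*c] for X in(14,30) for u in(61,79) for v in(v0,32)])/1000)); return np.r_[q.min(0),q.max(0)]
st()
for n,r in(("top",(335,185,385,210)),("scene",(325,145,385,195))):
    d=cam(n); o=box(d,r); print(n,o)
    for th in(82,86,90,94,98): print(th,(pred(d,th)-o).round(1))
E
python3 ang.py
```

```text
t 36.28 pos [ 0.5279 -0.0684  0.1152] yaw 1.69 F [-0.1  0.9 -0.1] w 0.0002 q [-0.26  0.31  1.77 -0.    1.06 -0.29]
top [358.625 190.625 369.875 197.625]
82 [-4.5 -0.7 -5.   0.7]
86 [-2.4 -0.6 -2.7  0.7]
90 [-0.6 -0.5 -0.4  0.7]
94 [ 1.1 -0.4  1.8  0.8]
98 [ 2.9 -0.3  3.9  1. ]
scene [0. 0. 0. 0.]
82 [347.4 150.8 359.2 163.3]
86 [349.2 150.7 360.8 162.9]
90 [350.6 150.7 362.6 162.5]
94 [352.  150.9 364.3 162.2]
98 [353.4 151.2 366.  162.1]
```

Emit:
step_arm:
  increments:
    - {"grip": 0,"delta_pos": [0,0.012,0],"twist": 0}
    - {"grip": 0,"delta_pos": [0,0.012,0],"twist": 0}
    - {"grip": 0,"delta_pos": [0,0,0.04],"twist": 0}
    - {"grip": 0,"delta_pos": [0,0,0.04],"twist": 0}
    - {"grip": 0,"delta_pos": [0,0,0.04],"twist": 0}
    - {"grip": 0,"delta_pos": [-0.035,-0.01,0],"twist": 0}
    - {"grip": 0,"delta_pos": [-0.035,-0.01,0],"twist": 0}
    - {"grip": 0,"delta_pos": [-0.03,-0.02,0],"twist": 0}
    - {"grip": 0,"delta_pos": [-0.02,-0.035,0],"twist": 0}
    - {"grip": 0,"delta_pos": [-0.02,-0.035,0],"twist": 0}

```text
clock: 37.22
position: [0.3864, -0.1528, 0.2356]
ee_rot: [0.508, 0.492, 0.508, -0.491]
contact_force: [1.3, -0.2, -0.4]
width: 0.0001
```

Emit:
step_arm:
  increments:
    - {"grip": 0,"delta_pos": [-0.02,-0.035,0],"twist": 0}
    - {"grip": 0,"delta_pos": [-0.02,-0.035,0],"twist": 0}
    - {"grip": 0,"delta_pos": [-0.02,-0.035,0],"twist": 0}
    - {"grip": 0,"delta_pos": [-0.02,-0.035,0],"twist": 0}
    - {"grip": 0,"delta_pos": [-0.02,-0.035,0],"twist": 0}
    - {"grip": 0,"delta_pos": [-0.02,-0.035,0],"twist": 0}
    - {"grip": 0,"delta_pos": [-0.02,-0.035,0],"twist": 0}
    - {"grip": 0,"delta_pos": [-0.02,-0.035,0],"twist": 0}
    - {"grip": 0,"delta_pos": [0,-0.035,0],"twist": 0}
    - {"grip": 0,"delta_pos": [0,0,0],"twist": 0}

```text
clock: 38.05
position: [0.2277, -0.4754, 0.2348]
ee_rot: [0.508, 0.492, 0.505, -0.495]
contact_force: [0.4, 0.4, 0.7]
width: 0.0001
```

```bash
python3 ang.py
python3 - <<'E'
from h import *
import pickle
e=cam("top"); f,_=pickle.load(open("f.pkl","rb"))
h=cv2.cvtColor(cv2.resize(e["img"],None,fx=4,fy=4,interpolation=cv2.INTER_CUBIC),cv2.COLOR_RGB2HSV)
# change since the last viewed picture, board front + jig
a=cv2.absdiff(e["img"],f["img"]).max(2); print("jig diff",(a[175:280,185:230]>60).sum())
m=cv2.inRange(h,(105,120,40),(125,255,255)); k=np.zeros_like(m); k[860:1040,1220:1400]=m[860:1040,1220:1400]
for c in cv2.findContours(k,1,2)[0]:
    if cv2.contourArea(c)>1500:
        r=cv2.minAreaRect(c); q=(np.array(r[0])+.5)/4-.5; print("blue",r[1:],back(e,[q],.059)[0][:2]*1000)
E
```

```text
t 38.05 pos [ 0.2277 -0.4754  0.2348] yaw 1.49 F [0.4 0.4 0.7] w 0.0001 q [-1.26  0.2   1.6  -0.    1.34 -1.28]
top [358.375 190.125 369.875 197.875]
82 [-4.3 -0.2 -5.   0.5]
86 [-2.2 -0.1 -2.7  0.5]
90 [-0.4  0.  -0.4  0.5]
94 [1.4 0.1 1.8 0.5]
98 [3.1 0.2 3.9 0.7]
scene [350.875 151.625 362.375 162.375]
82 [-3.5 -0.8 -3.2  1. ]
86 [-1.7 -0.9 -1.5  0.5]
90 [-0.2 -0.9  0.2  0.1]
94 [ 1.1 -0.7  2.  -0.1]
98 [ 2.5 -0.4  3.6 -0.3]
jig diff 0
blue ((51.56504821777344, 59.05208969116211), 88.72696685791016) [448.82094539 -36.01661599]
blue ((146.0, 126.0), 90.0) [441.43412178 -36.13702978]
```

Both cameras now put the finger at about 90°. The blue label is at (448.8, -36.0) mm against the pad centre at (448.3, -36), and the jig hasn't changed since the last picture. I'm handing in.

```bash
python3 -c "
from rig import manip
print(manip.sign_off())"
```

```text
the job is handed in; nothing more can be done
None
```

The job is done and handed in at about 38 s on the robot clock. Sign-off reports no verdict.

**What I did:** I stood both cartons on the side mat, then pinched the hold-down tab and carried the finger up. The oak block then went into the jig, and both cartons went back onto their own pads.

**Last checks:**
- **Block:** it sits between the four corner stops, and the top picture fits it lying flat. The jig area showed no change in the final image.
- **Cartons:** both look upright and square on their matching pads. By their label centres they are within about 1 mm of my measured pad centres; the camera calibration is good to about 2 mm.
- **Hold-down finger:** it stands at about 90° (1.57 rad) in both the top and scene cameras.

**One check failed along the way:** my first swing left the finger at about 82°, not the roughly 89° I had worked out from the arm's position. I only found this after the block was seated and the cartons were back. I then pushed the finger the last few degrees with the shut gripper. The finger was therefore nearly upright when the block was loaded, but its final correction came after the cartons were returned.

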